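# Hang the turner on the utensil carousel

### The job

Put the slotted turner away on the utensil carousel. First turn the carousel until its one empty hook clicks in at the front, over the red mark on its foot, and let go; then stand the turner blade-down in the white jar with the blue band and let go of it, so that you can take it again by the eye at its handle's end, and hang it by the eye on that hook, left hanging still at the front. Leave the other things where they are.

Things in the scene. Friction and masses are not known exactly. Their poses are not given: they have to be found in the camera images.
- rotor (a joint): Turning head of the carousel, rad, growing counter-clockwise from above. At 0 (or whole turns) the empty hook is over the red mark. It clicks in every 1.047 rad: a sprung ball pulls it home from within about 0.15 of a click and holds it; elsewhere light friction keeps it where it is left. Leaving a click takes about 0.3 N m (3 N at a hook). No end stops. At the start it may stand between clicks.
- grip_bar (a point): Middle of the steel grip bar on top of the turning head, on its axis, 285 mm above the worktop: 50 mm long, 15 mm thick, z 266 to 300 mm, on the domed black hub (43 mm radius, up to 268 mm). This frame turns with the head: x along the bar, y across its thickness, z up; the empty hook points along -x. Pinch the bar across its thickness from above to turn it.
- free_hook (a point): Seat of the empty hook: top of the wire at the hook's lowest place, 87 mm from the turning axis, 248 mm above the worktop. Steel wire 7 mm thick, running out level from the hub (8 mm higher there), dipping to the seat and rising to a ball tip 103 mm from the axis and 22 mm above the seat. The frame turns with the head: -x points outwards along the hook, z up.
- front_mark (a point): The carousel's front: point at the red mark on its round foot (100 mm radius, 14 mm high), 16 mm above the worktop, 87 mm from the turning axis; -x of this frame points outwards, from the axis through the mark.
- turner_grip (a point): Middle of the black grip (50 long in x, 16 wide, 10 thick) of the slotted steel turner, 196 mm long, 0.11 kg, flat. Frame: x towards the blade, y across the width, z out of its upper face. Blade end 122 mm at +x, eye end 74 mm at -x, centre of mass about 63 mm at +x. It lies flat: blade on the board, grip and eye sticking out over the board's front edge towards the robot, 21 mm above the worktop.
- turner_eye (a point): Middle of the turner's eye, the closed loop at the handle's end, 46 mm to -x of the grip's middle, same axes: outside 36 mm wide (y), 56 mm long (x), straight parallel sides 22 mm long and 9 mm thick, hole 20 mm wide and 40 mm long with round ends. It can be pinched across its outer sides (36 mm) with the hole left open for the hook.
- turner_arch (a point): Inner edge of the eye's far round end, 20 mm to -x of the eye's middle, same axes: the place that rests on the hook's seat when the turner hangs. The loop is 8 mm thick, so its outer end lies 8 mm farther to -x.
- turner_tip (a point): Middle of the blade's front edge. The blade is 67 mm long, 58 mm wide, 3 mm thick.
- jar_mouth (a point): Centre of the rim of the open white stoneware jar with a blue band, 105 mm above its underside. Outside radius 50 mm, wall 5 mm, inside radius about 44 mm, inner floor 98 mm below the rim; 0.9 kg, loose. The turner stood in it leans on the rim at about 55 degrees from level with the eye well outside. z points up.
- carousel: Utensil carousel: heavy steel foot and column, fixed; origin on the turning axis at the worktop, z up. Its turning head has six hooks 60 degrees apart; five carry utensils (ladle, spatula, masher, spoon, whisk) that swing a little, cannot come off, and hang from the hooks to 60 mm above the worktop, within 125 mm of the axis.
- board: Wooden chopping board 250 x 360 x 21 mm, fixed; origin at the middle of its underside, x across its 250 mm (the front edge is at x = -125 mm, towards the robot), z up.
- pepper: Orange bell pepper 94 x 92 x 119 mm on the board: leave it.
- onion: Brown onion 82 x 83 x 94 mm on the board: leave it.
- salt_mill: Black mill 57 mm wide, 150 mm tall: leave it.
- butter: Butter packet 73 x 102 x 37 mm at the left: leave it.
Not all that is in view belongs to the job. Of the things that look like the part that bears turner_grip, the larger one is meant. What is shaped like the part that bears jar_mouth but pink is not meant.

How it is judged:
On the way, in this order (a step that is already met when the one before it is completed fails the run):
1. the empty hook is clicked in over the red front mark and the carousel is let go (horizontal distance between free_hook and front_mark below 0.015 m and velocity of joint rotor between -0.1 and 0.1 rad/s and contact force between the fingers and carousel below 0.1 N), for 0.2 s.
2. the turner stands blade-down in the jar, leaning on its rim, let go (horizontal distance between turner_tip and jar_mouth below 0.05 m and z of turner_tip in the frame of jar_mouth below -0.05 m and z of turner_eye in the frame of jar_mouth above 0 m and contact force between the fingers and turner below 0.05 N), for 0.2 s.
At the end, for the whole second after the job is handed in: The turner hangs by its eye on the formerly empty hook (inner edge of the eye within 12 mm of the hook's seat), straight down within 0.2 rad, still (under 0.05 m/s) and let go; that hook stands over the front mark within 20 mm; the jar stands upright (distance between turner_arch and free_hook below 0.012 m and angle between the x axis of turner_eye and the z axis of carousel, either way round below 0.2 rad and linear speed of turner below 0.05 m/s and horizontal distance between free_hook and front_mark below 0.02 m and angle between jar_mouth's own z axis and vertical below 0.1 rad and contact force between the fingers and turner below 0.05 N); the robot touches nothing.
It fails at once if a bystander (pepper, onion, mill, butter) is pushed more than 30 mm from its place (distance of any of pepper, onion, salt_mill, butter from where it was at the start of the episode above 0.03 m).
It fails at once if the jar is tipped by more than 0.6 rad (angle between jar_mouth's own z axis and vertical above 0.6 rad).
It also fails if it takes over 67 s, if anything falls off the work surface, if the arm or the gripper's body presses on something with over 40 N, if the wrist force passes 120 N, or if a joint passes its speed limit or range.

### The arm

A 7-joint arm with a two-finger parallel gripper is mounted at the origin on a cart in front of the work surface, level with it; the furniture and walls round the work are solid. World frame = base frame: x ahead of the robot, y to its left, z up, the work surface at z = 0. Lengths are in m, angles in rad, forces in N, time in s.
With the tool pointing down it reaches from about 0.425 to 0.875 m from the base axis. Payload 8.4 kg.
Tool frame: the origin (TCP) lies midway between the tips of the shut fingers; the grasp point (between the pads) lies 19 mm behind it; z points along the fingers, y is the line along which they close (so a half turn about z gives the same grasp; the last joint's range is limited). The gripper opens to 87 mm and grips with 3 to 60 N. Pads are 19 mm wide; open, the fingers measure 117 mm over their backs; the gripper's body (75 mm by 190 mm) begins 51 mm behind the grasp point.
Start: joints at [-1.309, 0.333, 0.04, 1.465, -0.013, 1.343, -0.059], TCP at [0.229, 0.608, 0.223] pointing down, gripper open.
Joint ranges: [-2.58, 2.58], [-0.38, 2.09], [-1.3, 1.39], [0.25, 2.4], [-1.5, 4.64], [0.08, 2.09], [-2.65, 2.65]. Speed limits (rad/s): [2.22, 2.22, 2.79, 2.79, 3.14, 3.14, 3.14].

### API

Orientations are given as a unit quaternion [w, x, y, z].
In Python, from cell import robot gives the robot as it stands.
- The arm moves only by the tool play_rows, never from a script. Its argument "motion" is a list of rows, each a list of 7 numbers: the shift along the tool's x, y, z in units of 15 cm (1.0 is 15 cm), then the turn, a rotation vector about the tool's x, y, z in units of 60 degrees (1.0 is 60 degrees), then the opening, from -1 (shut) to 1 (fully open). A call has 1 to 20 rows; each row is the pose to reach, as a shift and turn from the pose commanded when the call began, along the tool's axes at that moment; what a row does not reach only later rows make up. A row lasts 1/12 s, in which the tool goes at most 41.7 mm and 7.16 degrees, less where a joint would pass 70% of its speed; a pose out of reach is approached as far as the arm can. A call with a number of a shift or a turn outside -1 to 1 is refused whole. A call with a gripper value outside its range is refused whole. The fingers move at their own pace and stop on an object; "squeeze" is the grip in N (left out, the last holds). Time passes only in rows, so rows that repeat a pose let the fingers close. It gives the time, the measured TCP pose, the force, the opening and the grip force at its end, in the units of the state.
- robot.observe(): the state, without advancing time (a new reading comes with each control period).
- robot.snapshot(name): name is "scene" or "top" or "wrist"; returns a dict with "color" (420x560x3 uint8, red, green, blue), "fx", "fy", "cx", "cy" (pixels), "k1" (the pictures are not rectified: a ray, as slopes to the right and down, at radius r is drawn at 1 + k1 r^2 times it, then the intrinsics apply), "R" (3x3) and "t" (3): a world point X has camera coordinates R X + t; the wrist camera has in their place "tool_from_camera" (4x4, takes a point from camera to tool coordinates, whose origin is the TCP and whose axes are the flange's). Camera axes: x right, y down, z forward; pixel columns grow to the right and rows downward; lengths in m; the calibration is good to about 2 mm. A picture is of the moment at which its call begins: read the wrist's pose just before it. There is no depth.
- robot.sign_off(): hands the job in; it is judged then, once.
The state is a dict: "t": time; "q": joint angles; "joint_vel": joint speeds; "effort": joint torques, N m; "position": TCP position; "tcp_rot": TCP orientation; "ft_force": force on the tool from outside, world axes, zero at the start; "ft_torque": the same for the moment, N m; "grip_width": finger opening in m; "gripper_force": force on a finger pad.
Only numpy, scipy, OpenCV 4.12 (cv2) and the standard library are available. Lean on these libraries where they do the work, as an engineer would, in place of code of your own. Each camera call takes 0.05 s, during which the arm holds its last target. There are 200 camera calls.

## Working session

There is one attempt and no reset: what is moved stays moved. The work goes in short steps, Python scripts to look and compute and a tool call to move; the robot and the scene stay as the last step left them, time stands still between calls to the robot, and variables do not carry over. Pictures are saved under pics/ and viewed, at most 10 in all, crops included, and the job is handed in when it is done.

Besides the shell and the picture viewer there is one more tool, called after "Emit:" as a command line: name --pt "numbers of a row" for each row, then --argument value for the rest. play_rows: Moves the arm, as the interface text tells. Shifts and turns lie within -1 to 1; 1 stands for 15 cm of shift or 60 degrees of turn. Its arguments: {"type":"object","properties":{"motion":{"type":"array","items":{"type":"array","items":{"type":"number"}}},"squeeze":{"type":"number"}},"required":["motion"]}

```bash
ls; mkdir -p pics
python3 - <<'E'
from cell import robot
import cv2,numpy as np,pickle
print(robot.observe())
S={}
for n in("scene","top"):
    s=robot.snapshot(n);S[n]=s
    cv2.imwrite(f"pics/{n}0.png",s["color"][:,:,::-1])
    print(n,{k:np.round(v,3).tolist() for k,v in s.items() if k!="color"})
pickle.dump(S,open("s0.pkl","wb"))
E
```

```text
pics
{'t': 0.0, 'q': array([-1.30920961,  0.33391503,  0.0398588 ,  1.46627283, -0.01342666,
        1.34327349, -0.05849522]), 'joint_vel': array([ 0.00062739, -0.00066371, -0.00060666,  0.00179125, -0.00106441,
       -0.00021737,  0.00022   ]), 'effort': array([-5.98746356e-04, -6.56363153e+01,  1.33484904e+00, -4.03797984e+01,
       -5.98374498e-02,  4.46634111e-02,  1.67126800e-04]), 'position': array([0.22930307, 0.60771618, 0.22165561]), 'tcp_rot': array([-1.05061765e-04,  1.79418634e-01,  9.83772490e-01, -7.94544247e-04]), 'ft_force': array([-0.666548  , -1.10912504, -0.19887211]), 'ft_torque': array([-0.04584835, -0.02801532,  0.01709667]), 'gripper_force': 0.0, 'grip_width': 0.08695984506092307}
scene {'fx': 440.176, 'fy': 440.176, 'cx': 277.412, 'cy': 214.182, 'k1': 0.032, 'R': [[-0.585, -0.811, 0.014], [-0.371, 0.253, -0.894], [0.721, -0.528, -0.448]], 't': [0.448, 0.33, 1.162]}
top {'fx': 389.745, 'fy': 389.745, 'cx': 280.369, 'cy': 211.64, 'k1': -0.097, 'R': [[-0.007, -1.0, 0.003], [-0.997, 0.007, -0.081], [0.081, -0.004, -0.997]], 't': [0.164, 0.533, 1.309]}
```

View pics/scene0.png

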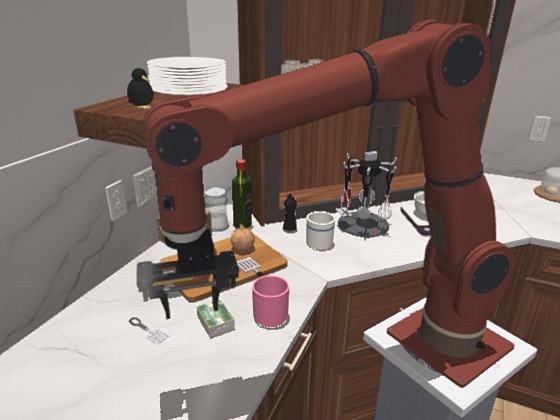

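View pics/top0.png

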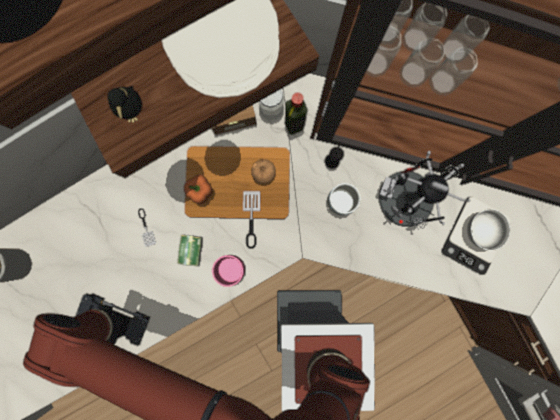

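The scene view shows the carousel at (367,190), the jar at (320,230) and the turner at (248,265). In the top view they are at: carousel foot (410,198), jar mouth (343,199), larger turner grip about (251,222) and eye (251,241). I need closer crops of the carousel.

```bash
cat > h.py <<'E'
import numpy as np,cv2,pickle
from scipy.spatial.transform import Rotation as Ro
def ray(s,px):
    K=np.array([[s["fx"],0,s["cx"]],[0,s["fy"],s["cy"]],[0,0,1.]])
    # drawn = slope*(1+k1 r^2)
    u=cv2.undistortPoints(np.array([[px]],float),K,np.array([s["k1"],0,0,0.]))[0,0]
    d=np.array([u[0],u[1],1.])
    if "R" in s: R=np.array(s["R"]);return -R.T@np.array(s["t"]),R.T@d
    T=s["W"]@np.array(s["tool_from_camera"]);return T[:3,3],T[:3,:3]@d
def onz(s,px,z):
    c,d=ray(s,px);return c+d*(z-c[2])/d[2]
def proj(s,X):
    X=np.atleast_2d(X)
    if "R" in s: R,t=np.array(s["R"]),np.array(s["t"])
    else:
        T=np.linalg.inv(s["W"]@np.array(s["tool_from_camera"]));R,t=T[:3,:3],T[:3,3]
    K=np.array([[s["fx"],0,s["cx"]],[0,s["fy"],s["cy"]],[0,0,1.]])
    return cv2.projectPoints(X.astype(float),cv2.Rodrigues(R)[0],t,K,np.array([s["k1"],0,0,0.]))[0][:,0]
def rot(o): w,x,y,z=o["tcp_rot"];return Ro.from_quat([x,y,z,w])
def wrist(robot):
    o=robot.observe();s=dict(robot.snapshot("wrist"));W=np.eye(4);W[:3,:3]=rot(o).as_matrix();W[:3,3]=o["position"];s["W"]=W;return s
def rel(o,p,R):
    """shift/turn units from pose o to target p,R(Rotation)"""
    r=rot(o);return np.round(np.r_[r.inv().apply(np.array(p)-o["position"])/.15,(r.inv()*R).as_rotvec()/np.radians(60)],3)
def down(yaw): # tool z down, tool y axis at world angle yaw
    y=np.array([np.cos(yaw),np.sin(yaw),0]);z=np.array([0,0,-1.]);return Ro.from_matrix(np.c_[np.cross(y,z),y,z])
E
python3 - <<'E'
from h import *
S=pickle.load(open("s0.pkl","rb"));t=S["top"];c=S["scene"]
print("cam",ray(t,(0,0))[0],ray(c,(0,0))[0])
print("jar",onz(t,(343,198),.105),"foot",onz(t,(408,198),.014),"grip",onz(t,(251,222),.021),"eye",onz(t,(251,241),.021),"mill",onz(t,(335,152),.15))
a=cv2.resize(t["color"][140:260,340:470],None,fx=4,fy=4,interpolation=cv2.INTER_CUBIC)
b=cv2.resize(c["color"][130:250,325:410],None,fx=3.2,fy=4,interpolation=cv2.INTER_CUBIC)
cv2.imwrite("pics/c1.png",np.hstack([a,b])[:,:,::-1]);print(a.shape,b.shape)
E
```

```text
cam [0.42634051 0.16466317 1.34762882] [-0.45354658  0.89374813  0.80995069]
jar [ 0.5699291 -0.0416384  0.105    ] foot [ 0.57925559 -0.28507903  0.014     ] grip [0.4993989  0.26029987 0.021     ] eye [0.43476016 0.26042225 0.021     ] mill [ 0.71012068 -0.01232366  0.15      ]
(480, 520, 3) (480, 272, 3)
```

View pics/c1.png

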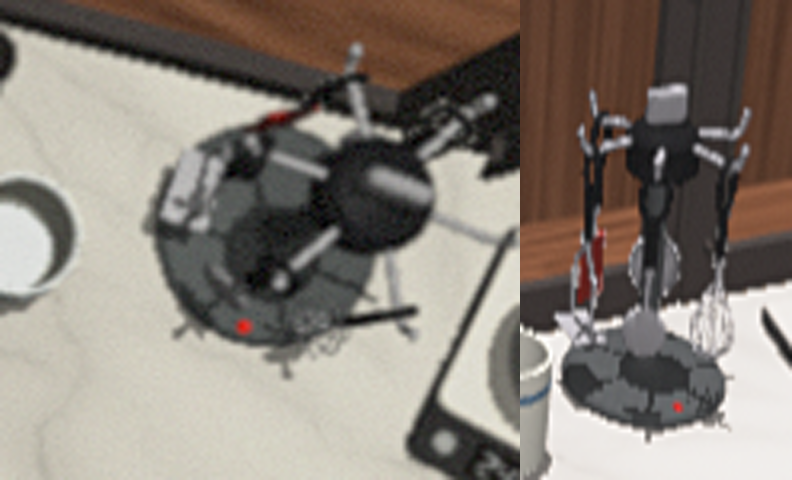

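Top crop: the empty hook points right to crop (515,240), i.e. px (469,200). The bar runs from (370,178) to (432,205) and the red mark is at (244,326). The right crop confirms the utensils on the other hooks.

Run:
```python
from h import *
S=pickle.load(open("s0.pkl","rb"));t=S["top"];c=S["scene"]
def red(s,x0,x1,y0,y1):
    im=s["color"].astype(int);m=(im[...,0]>200)&(im[...,1]<90)&(im[...,2]<90);M=np.zeros_like(m);M[y0:y1,x0:x1]=m[y0:y1,x0:x1]
    v,u=np.nonzero(M);return u.mean(),v.mean(),len(u)
rt=red(t,380,440,200,240);rc=red(c,340,400,200,250);print(rt,rc,onz(t,rt[:2],.016),onz(c,rc[:2],.016))
f=lambda x,y:(340+x/4-.375,140+y/4-.375)
mk=onz(t,rt[:2],.016)
bc=onz(t,f(402,191),.3);e0=onz(t,f(370,178),.3);e1=onz(t,f(432,205),.3)
print("bar c",bc,e0,e1,np.linalg.norm(e1-e0),"bar ang",np.degrees(np.arctan2(*(e1-e0)[1::-1])))
print("hub c",onz(t,f(380,193),.25),"foot c",onz(t,f(265,235),.014))
# bar in scene: top centre px approx (325+(668-520)/3.2,130+88/4)
sc=onz(c,(325+148/3.2,130+90/4),.3);print("scene bar",sc)
d=mk[:2]-bc[:2];print("mark dir",np.linalg.norm(d),np.degrees(np.arctan2(d[1],d[0])))
h=onz(t,f(515,240),.262);print("hook tip",h,h[:2]-bc[:2])
w0,w1=onz(t,f(20,12),0),onz(t,f(300,70),0);n=np.array([-(w1-w0)[1],(w1-w0)[0]]);n/=np.linalg.norm(n);print("wall",w0,w1,"dist",n@(bc[:2]-w0[:2]))
```

```text
(np.float64(400.3333333333333), np.float64(221.33333333333334), 3) (np.float64(374.0), np.float64(231.5), 2) [ 0.49801242 -0.25451847  0.016     ] [ 0.50204981 -0.25665467  0.016     ]
bar c [ 0.575602   -0.28077447  0.3       ] [ 0.58468961 -0.2583302   0.3       ] [ 0.56580902 -0.30184504  0.3       ] 0.047434355690141726 bar ang -113.4554693837225
hub c [ 0.58129549 -0.28549575  0.25      ] foot c [ 0.57797664 -0.27746284  0.014     ]
scene bar [ 0.57838103 -0.27803238  0.3       ]
mark dir 0.0819116608539784 161.30438877807367
hook tip [ 0.5454067 -0.3798324  0.262    ] [-0.0301953  -0.09905793]
wall [ 0.77950297 -0.06953111  0.        ] [ 0.72731797 -0.31981749  0.        ] dist -0.15649112014211675
```

```bash
cat >> h.py <<'E'
def chain(o,wps):
    """successive calls: prints units from each waypoint to the next; wps=(p,yaw deg)"""
    for p,y in wps:
        R=down(np.radians(y)) if np.isscalar(y) else y
        print(rel(o,p,R).tolist());q=R.as_quat();o={"position":np.array(p),"tcp_rot":np.r_[q[3],q[:3]]}
E
python3 - <<'E'
from h import *
from cell import robot
P=lambda r,a,z:[r*np.cos(np.radians(a)),r*np.sin(np.radians(a)),z]
chain(robot.observe(),[(P(.55,54,.36),54),(P(.55,35,.38),35),(P(.55,16,.40),16),(P(.55,-3,.40),-3),(P(.57,-20,.40),-20),([.577,-.28,.38],-22)])
E
```

```text
[-0.969, -0.796, -0.92, -0.001, 0.0, 0.255]
[-1.194, -0.2, -0.133, 0.0, 0.0, 0.317]
[-1.194, -0.2, -0.133, 0.0, 0.0, 0.317]
[-1.194, -0.2, 0.0, 0.0, 0.0, 0.317]
[-1.111, -0.033, 0.0, 0.0, 0.0, 0.283]
[-0.438, 0.453, 0.133, 0.0, 0.0, 0.033]
```

Emit:
play_rows --pt "0 0 -0.92 0 0 0 0.2" --pt "0 0 -0.92 0 0 0 0.2" --pt "-0.97 -0.8 -0.92 0 0 0.255 0.2" --pt "-0.97 -0.8 -0.92 0 0 0.255 0.2" --pt "-0.97 -0.8 -0.92 0 0 0.255 0.2" --pt "-0.97 -0.8 -0.92 0 0 0.255 0.2" --pt "-0.97 -0.8 -0.92 0 0 0.255 0.2" --pt "-0.97 -0.8 -0.92 0 0 0.255 0.2"

```text
t: 0.77
position: [0.3284, 0.4392, 0.3634]
tcp_rot: [0.001, 0.313, 0.95, 0.001]
ft_force: [0.3, 0.6, 0.3]
grip_width: 0.0533
gripper_force: 0.0
```

Emit:
play_rows --pt "-1 -0.14 -0.1 0 0 0.265 0.2" --pt "-1 -0.14 -0.1 0 0 0.265 0.2" --pt "-1 -0.14 -0.1 0 0 0.265 0.2" --pt "-1 -0.14 -0.1 0 0 0.265 0.2"

```text
t: 1.1
position: [0.435, 0.3359, 0.3759]
tcp_rot: [0.001, 0.44, 0.898, -0.0]
ft_force: [0.8, 0.1, 0.6]
grip_width: 0.0524
gripper_force: 0.0
```

Emit:
play_rows --pt "-1 -0.14 -0.1 0 0 0.265 0.2" --pt "-1 -0.14 -0.1 0 0 0.265 0.2" --pt "-1 -0.14 -0.1 0 0 0.265 0.2" --pt "-1 -0.14 -0.1 0 0 0.265 0.2"

```text
t: 1.43
position: [0.5101, 0.2042, 0.3909]
tcp_rot: [0.001, 0.56, 0.828, -0.0]
ft_force: [1.1, -1.3, -0.0]
grip_width: 0.0524
gripper_force: 0.0
```

Emit:
play_rows --pt "-1 -0.14 0 0 0 0.265 0.2" --pt "-1 -0.14 0 0 0 0.265 0.2" --pt "-1 -0.14 0 0 0 0.265 0.2" --pt "-1 -0.14 0 0 0 0.265 0.2"

```text
t: 1.77
position: [0.5461, 0.0569, 0.3906]
tcp_rot: [0.0, 0.669, 0.743, -0.0]
ft_force: [-0.7, 0.3, -0.6]
grip_width: 0.0522
gripper_force: 0.0
```

Emit:
play_rows --pt "-1 -0.14 0 0 0 0.265 0.2" --pt "-1 -0.14 0 0 0 0.265 0.2" --pt "-1 -0.14 0 0 0 0.265 0.2" --pt "-1 -0.14 0 0 0 0.265 0.2"

```text
t: 2.1
position: [0.5404, -0.0944, 0.3906]
tcp_rot: [0.0, 0.766, 0.643, -0.0]
ft_force: [0.1, 0.5, 0.2]
grip_width: 0.0522
gripper_force: 0.0
```

Run:
```python
from h import *
from cell import robot
o=robot.observe();print(o["t"],o["position"],o["q"])
chain(o,[([.577,-.28,.40],-22)])
```

```text
2.1 [ 0.5404225  -0.09443802  0.39064362] [-0.56335061  0.08730969  0.72013778  1.44748787 -0.05673659  1.62799573
 -0.02190689]
[-1.176, 0.454, -0.061, 0.0, 0.001, 0.201]
```

Emit:
play_rows --pt "-0.9 0.2 -0.1 0 0 0.2 0.2" --pt "-0.9 0.2 -0.1 0 0 0.2 0.2" --pt "-0.9 0.2 -0.1 0 0 0.2 0.2" --pt "-0.9 0.2 -0.1 0 0 0.2 0.2" --pt "-0.9 0.2 -0.1 0 0 0.2 0.2"

```text
t: 2.52
position: [0.5472, -0.2327, 0.4055]
tcp_rot: [0.001, 0.829, 0.559, -0.001]
ft_force: [0.2, -0.3, -0.1]
grip_width: 0.0519
gripper_force: 0.0
```

Run:
```python
from h import *
from cell import robot
s=wrist(robot);pickle.dump(s,open("w1.pkl","wb"));cv2.imwrite("pics/w1.png",s["color"][:,:,::-1])
print(np.round(s["tool_from_camera"],3),s["fx"],s["W"][:3,3])
print(proj(s,[[.577,-.28,.3],[.499,-.255,.016],[.577,-.28,.014]]))
```

```text
[[ 0.001 -0.968 -0.251  0.068]
 [ 1.     0.001  0.     0.001]
 [-0.    -0.251  0.968 -0.161]
 [ 0.     0.     0.     1.   ]] 289.87774073872663 [ 0.54723542 -0.23273836  0.40545175]
[[324.46912775 237.7086723 ]
 [259.63991044 187.95532029]
 [301.93830679 184.7252178 ]]
```

View pics/w1.png

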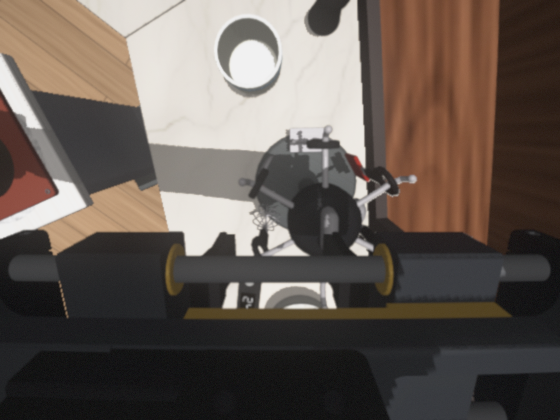

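The wrist view shows the bar running vertically at px (327,205–237), with the empty hook below it at (325,290). So the bar is aligned with tool x, and predicted and seen columns agree to about 2 mm. Next I move above it and descend.

Run:
```python
from h import *
from cell import robot
o=robot.observe()
chain(o,[([.578,-.281,.39],-22),([.578,-.281,.274],-22)])
```

```text
[-0.241, 0.312, 0.101, -0.0, 0.001, 0.003]
[0.0, 0.0, 0.773, 0.0, 0.0, 0.0]
```

Emit:
play_rows --pt "-0.24 0.31 0.1 0 0 0 0.2" --pt "-0.24 0.31 0.1 0 0 0 0.2" --pt "-0.24 0.31 0.4 0 0 0 0.2" --pt "-0.24 0.31 0.6 0 0 0 0.2" --pt "-0.24 0.31 0.8 0 0 0 0.2" --pt "-0.24 0.31 0.875 0 0 0 0.2" --pt "-0.24 0.31 0.875 0 0 0 0.2"

```text
t: 3.15
position: [0.578, -0.2758, 0.2714]
tcp_rot: [-0.002, 0.826, 0.563, -0.001]
ft_force: [0.0, 0.1, 0.5]
grip_width: 0.0522
gripper_force: 0.0
```

Emit:
play_rows --pt "0 0 0 0 0 0 -1" --pt "0 0 0 0 0 0 -1" --pt "0 0 0 0 0 0 -1" --pt "0 0 0 0 0 0 -1" --pt "0 0 0 0 0 0 -1" --squeeze 15

```text
t: 3.57
position: [0.5788, -0.2787, 0.2754]
tcp_rot: [0.001, 0.827, 0.562, 0.0]
ft_force: [-0.3, -0.4, 0.9]
grip_width: 0.0267
gripper_force: 0.0
```

Emit:
play_rows --pt "0 0 0 0 0 0 -1" --pt "0 0 0 0 0 0 -1" --pt "0 0 0 0 0 0 -1" --pt "0 0 0 0 0 0 -1" --pt "0 0 0 0 0 0 -1"

```text
t: 3.98
position: [0.5837, -0.2807, 0.2754]
tcp_rot: [0.006, 0.827, 0.563, 0.003]
ft_force: [27.3, -14.1, -12.0]
grip_width: 0.0149
gripper_force: 15.1
```

Emit:
play_rows --pt "0 0.04 0 0 0 0 -1" --pt "0 0.04 0 0 0 0 -1" --pt "0 0.04 0 0 0 0 -1"

```text
t: 4.23
position: [0.5839, -0.2807, 0.2751]
tcp_rot: [-0.0, 0.827, 0.562, -0.0]
ft_force: [-2.1, 1.6, 4.1]
grip_width: 0.0151
gripper_force: 15.0
```

Emit:
play_rows --pt "0 0 0 0 0 0.12 -1" --pt "0 0 0 0 0 0.24 -1" --pt "0 0 0 0 0 0.36 -1" --pt "0 0 0 0 0 0.36 -1"

```text
t: 4.57
position: [0.5842, -0.2808, 0.2752]
tcp_rot: [0.0, 0.919, 0.395, 0.0]
ft_force: [-1.5, 0.6, 5.0]
grip_width: 0.0195
gripper_force: 17.4
```

Emit:
play_rows --pt "0 0 0 0 0 0 -1" --pt "0 0 0 0 0 0 -1" --pt "0 0 0 0 0 0 -1" --squeeze 45

```text
t: 4.82
position: [0.5842, -0.2808, 0.2752]
tcp_rot: [0.0, 0.917, 0.399, 0.0]
ft_force: [-0.9, 0.6, 4.7]
grip_width: 0.0185
gripper_force: 44.1
```

Emit:
play_rows --pt "0 0 0 0 0 0.1 -1" --pt "0 0 0 0 0 0.2 -1" --pt "0 0 0 0 0 0.3 -1" --pt "0 0 0 0 0 0.3 -1" --pt "0 0 0 0 0 0.3 -1"

```text
t: 5.23
position: [0.5841, -0.2826, 0.2751]
tcp_rot: [0.002, 0.969, 0.249, 0.0]
ft_force: [1.7, -4.8, 1.5]
grip_width: 0.0148
gripper_force: 44.9
```

Run:
```python
from h import *
from cell import robot
o=robot.observe();print(o["ft_torque"],o["ft_force"],o["q"])
s=robot.snapshot("top");cv2.imwrite("pics/t2.png",cv2.resize(s["color"][130:260,330:490],None,fx=4,fy=4,interpolation=cv2.INTER_CUBIC)[:,:,::-1])
```

```text
[-1.29275362 -0.18440607 -0.05638921] [ 1.70055657 -4.79850884  1.48949873] [-0.31155156  0.43227725  0.97599505  1.42502709 -0.35461015  1.46731832
 -0.41173433]
```

View pics/t2.png

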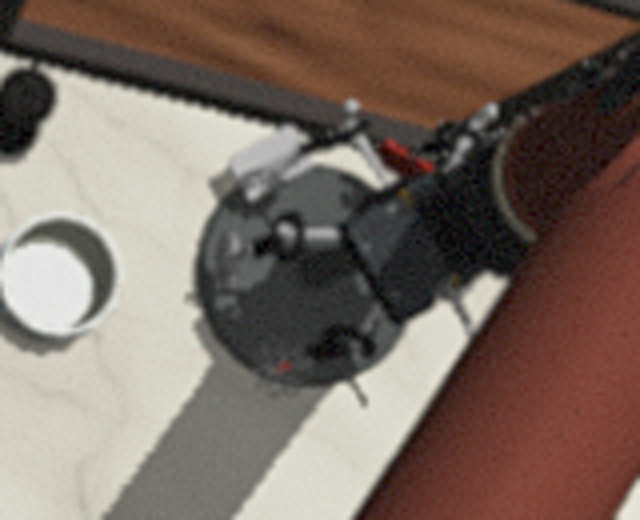

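Turned 39° so far: the spatula moved to the upper left, the ladle is at left (290,240), and the empty hook is emerging at (460,310). About 46° remains.

Emit:
play_rows --pt "0 0 0 0 0 0.1 -1" --pt "0 0 0 0 0 0.2 -1" --pt "0 0 0 0 0 0.3 -1" --pt "0 0 0 0 0 0.4 -1" --pt "0 0 0 0 0 0.5 -1" --pt "0 0 0 0 0 0.6 -1" --pt "0 0 0 0 0 0.7 -1" --pt "0 0 0 0 0 0.77 -1" --pt "0 0 0 0 0 0.77 -1" --pt "0 0 0 0 0 0.77 -1" --pt "0 0 0 0 0 0.77 -1"

```text
t: 6.2
position: [0.5842, -0.2838, 0.2751]
tcp_rot: [0.002, 0.988, -0.151, 0.001]
ft_force: [4.3, -10.6, -0.0]
grip_width: 0.0146
gripper_force: 45.0
```

Emit:
play_rows --pt "0 0 0 0 0 0 0.0" --pt "0 0 0 0 0 0 0.0" --pt "0 0 0 0 0 0 0" --pt "0 0 0 0 0 0 0" --pt "0 0 -0.2 0 0 0 0" --pt "0 0 -0.5 0 0 0 0" --pt "0 0 -0.8 0 0 0 0" --pt "0 0 -0.8 0 0 0 0"

```text
t: 6.87
position: [0.5846, -0.2816, 0.401]
tcp_rot: [0.001, 0.989, -0.151, 0.003]
ft_force: [-0.9, -1.0, -0.0]
grip_width: 0.0433
gripper_force: 0.0
```

Run:
```python
from h import *
from cell import robot
o=robot.observe();print(o["t"],o["position"],o["q"])
s=wrist(robot);pickle.dump(s,open("w2.pkl","wb"))
t=robot.snapshot("top");pickle.dump(t,open("t3.pkl","wb"))
a=cv2.resize(t["color"][140:250,350:470],None,fx=3,fy=3,interpolation=cv2.INTER_CUBIC)
b=s["color"][0:330];A=np.zeros((330,560+360,3),np.uint8);A[:,:560]=b;A[:,560:]=a
cv2.imwrite("pics/w2.png",cv2.resize(A,(800,287))[:,:,::-1])
print(proj(s,[[.584,-.281,.3],[.50,-.2555,.016],[.5008,-.2555,.248]]))
```

```text
6.8667 [ 0.58458619 -0.28164536  0.4010219 ] [-0.34369011  0.48280152  1.17324067  1.18371649 -0.45062903  1.73267737
 -1.16962112]
[[278.10638435 209.00280869]
 [278.71211054 215.6028346 ]
 [278.54460209 268.92509087]]
```

View pics/w2.png

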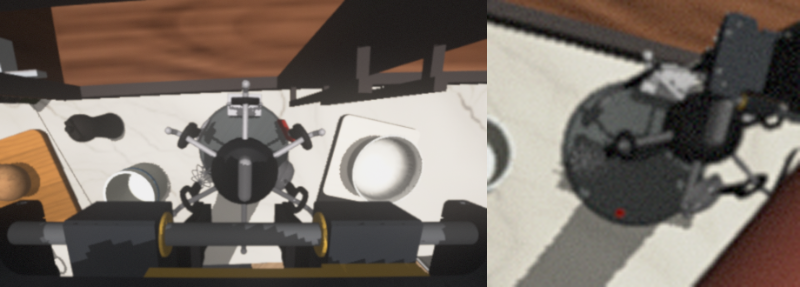

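The empty hook now points to the front: its tip is at about (243,250) in the scaled wrist view, opposite the spatula hook at (245,88). The bar is vertical along tool x. I compute the axis and hook direction from the two tips, and look at the turner in the stored top image.

Run:
```python
from h import *
from cell import robot
s=pickle.load(open("w2.pkl","rb"));k=560+360;k/=800
a=onz(s,(245*k,85*k),.268);b=onz(s,(243.5*k,250*k),.268)
print("opp tip",a,"free tip",b,"mid",(a+b)/2,np.linalg.norm(a-b)/2,"ang",np.degrees(np.arctan2(*(b-a)[1::-1])))
t=pickle.load(open("t3.pkl","rb"));S=pickle.load(open("s0.pkl","rb"));t0=S["top"]
im=t0["color"].astype(int)
for n,t in(("t3",t),):
    im=t["color"].astype(int);m=(im[...,0]>150)&(im[...,1]<90)&(im[...,2]<90);v,u=np.nonzero(m[200:240,385:430]);print("mark",onz(t,(385+u.mean(),200+v.mean()),.016),len(u))
# jar rim: bright ring fit; wrist view
print("jar wrist",onz(s,(136*k,186*k),.105),"jar top",onz(t0,(343,198.5),.105))
# turner dark pixels in top
im=t0["color"];g=im.max(2);m=(g<60).astype(np.uint8);mm=np.zeros_like(m);mm[205:255,235:270]=m[205:255,235:270]
v,u=np.nonzero(mm);P=np.array([onz(t0,(x,y),.021)[:2] for x,y in zip(u,v)]);c=P.mean(0);w=np.linalg.svd(P-c)[2][0];pr=(P-c)@w
print("turner dark",len(u),c,w,pr.min(),pr.max(), c+w*pr.min(),c+w*pr.max())
cv2.imwrite("pics/tu.png",cv2.resize(im[170:260,210:290],None,fx=6,fy=6,interpolation=cv2.INTER_CUBIC)[:,:,::-1])
```

```text
opp tip [ 0.6804341  -0.31466816  0.268     ] free tip [ 0.48782871 -0.25322075  0.268     ] mid [ 0.5841314  -0.28394445  0.268     ] 0.10108488969533747 ang 162.30562122415998
mark [nan nan nan] 0
jar wrist [ 0.58691519 -0.07160698  0.105     ] jar top [ 0.56831018 -0.04160377  0.105     ]
turner dark 75 [0.4633265  0.26136519] [-0.99957466  0.02916332] -0.04291498259059157 0.04900827004303037 [0.50622322 0.26011364] [0.41433907 0.26279443]<stdin>:9: RuntimeWarning: Mean of empty slice.
  ret = ret.dtype.type(ret / rcount)
```

View pics/tu.png

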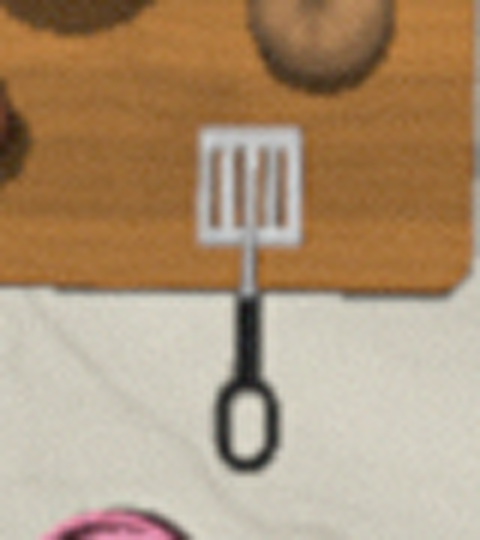

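The head is clicked in: axis at about (.584,-.283), hook direction 162°. The turner's eye is centred at crop (247,427), i.e. px (251.2,241.2), and the grip runs along x. Next I check the pink jar clearance and plan the trip.

Run:
```python
from h import *
from cell import robot
S=pickle.load(open("s0.pkl","rb"));t=S["top"];im=cv2.cvtColor(t["color"],cv2.COLOR_RGB2HSV)
m=((im[...,0]>155)&(im[...,0]<176)&(im[...,1]>90));v,u=np.nonzero(m[240:300,200:260]);u+=200;v+=240
print("pink box",u.min(),u.max(),v.min(),v.max(),[onz(t,p,.105)[:2] for p in((u.mean(),v.min()),(u.mean(),v.max()),(u.min(),v.mean()),(u.max(),v.mean()))])
f=lambda x,y:(210+x/6-.417,170+y/6-.417)
for p in((247,427),(247,470),(247,383),(218,427),(278,427),(248,295)):print(p,onz(t,f(*p),.021)[:2])
print("blade",onz(t,f(251,185),.022)[:2])
P=lambda r,a,z:[r*np.cos(np.radians(a)),r*np.sin(np.radians(a)),z]
o=robot.observe()
chain(o,[(P(.58,-14,.38),-58),(P(.55,-1,.37),-9),(P(.53,14,.34),40),([.45,.24,.30],89),([.443,.261,.15],89)])
```

```text
pink box 213 243 256 285 [array([0.38706419, 0.33202971]), array([0.29548297, 0.332046  ]), array([0.34057255, 0.37544816]), array([0.34024006, 0.28000055])]
(247, 427) [0.43561441 0.26127156]
(247, 470) [0.41133246 0.2613283 ]
(247, 383) [0.46051585 0.26122027]
(218, 427) [0.43571377 0.27771101]
(278, 427) [0.43550498 0.24370696]
(248, 295) [0.51050251 0.26056914]
blade [0.57327501 0.25871826]
[-0.419, -0.855, 0.11, 0.002, -0.003, -0.822]
[0.389, -0.784, 0.067, 0.0, 0.0, -0.817]
[0.87, -0.379, 0.2, 0.0, 0.0, -0.817]
[0.846, 0.151, 0.267, 0.0, 0.0, -0.817]
[0.049, 0.139, 1.0, 0.0, 0.0, 0.0]
```

Emit:
play_rows --pt "-0.42 -0.85 0 0 0 -0.1 0.4" --pt "-0.42 -0.85 0.1 0 0 -0.3 0.4" --pt "-0.42 -0.85 0.1 0 0 -0.5 0.4" --pt "-0.42 -0.85 0.1 0 0 -0.7 0.4" --pt "-0.42 -0.85 0.1 0 0 -0.82 0.4" --pt "-0.42 -0.85 0.1 0 0 -0.82 0.4" --pt "-0.42 -0.85 0.1 0 0 -0.82 0.4" --pt "-0.42 -0.85 0.1 0 0 -0.82 0.4"

```text
t: 7.63
position: [0.5616, -0.1393, 0.3782]
tcp_rot: [-0.001, 0.961, 0.278, -0.001]
ft_force: [0.3, -0.5, 0.2]
grip_width: 0.0607
gripper_force: 0.0
```

Emit:
play_rows --pt "0.39 -0.78 0.07 0 0 -0.82 0.4" --pt "0.39 -0.78 0.07 0 0 -0.82 0.4" --pt "0.39 -0.78 0.07 0 0 -0.82 0.4" --pt "0.39 -0.78 0.07 0 0 -0.82 0.4" --pt "0.39 -0.78 0.07 0 0 -0.82 0.4" --pt "0.39 -0.78 0.07 0 0 -0.82 0.4" --pt "0.39 -0.78 0.07 0 0 -0.82 0.4"

```text
t: 8.22
position: [0.5496, -0.0093, 0.3678]
tcp_rot: [-0.0, 0.759, 0.651, -0.001]
ft_force: [-0.1, -0.6, -0.2]
grip_width: 0.0606
gripper_force: 0.0
```

Emit:
play_rows --pt "0.87 -0.38 0.2 0 0 -0.82 0.4" --pt "0.87 -0.38 0.2 0 0 -0.82 0.4" --pt "0.87 -0.38 0.2 0 0 -0.82 0.4" --pt "0.87 -0.38 0.2 0 0 -0.82 0.4" --pt "0.87 -0.38 0.2 0 0 -0.82 0.4" --pt "0.87 -0.38 0.2 0 0 -0.82 0.4" --pt "0.87 -0.38 0.2 0 0 -0.82 0.4"

```text
t: 8.8
position: [0.5134, 0.1285, 0.3376]
tcp_rot: [-0.001, 0.419, 0.908, -0.001]
ft_force: [0.3, -0.1, 0.4]
grip_width: 0.0613
gripper_force: 0.0
```

Emit:
play_rows --pt "0.85 0.15 0.3 0 0 -0.81 0.4" --pt "0.85 0.15 0.3 0 0 -0.81 0.4" --pt "0.85 0.15 0.3 0 0 -0.81 0.4" --pt "0.85 0.15 0.3 0 0 -0.81 0.4" --pt "0.85 0.15 0.3 0 0 -0.81 0.4" --pt "0.85 0.15 0.3 0 0 -0.81 0.4" --pt "0.85 0.15 0.3 0 0 -0.81 0.4" --pt "0.85 0.15 0.3 0 0 -0.81 0.4"

```text
t: 9.47
position: [0.4483, 0.2397, 0.2928]
tcp_rot: [-0.001, 0.01, 1.0, -0.001]
ft_force: [-0.1, -0.1, 0.1]
grip_width: 0.061
gripper_force: 0.0
```

Run:
```python
from h import *
from cell import robot
o=robot.observe();print(o["t"],o["position"],o["tcp_rot"],o["q"])
s=wrist(robot);pickle.dump(s,open("w3.pkl","wb"));cv2.imwrite("pics/w3.png",s["color"][:,:,::-1])
print(proj(s,[[.439,.261,.021],[.411,.261,.021],[.51,.26,.021]]))
chain(o,[([.441,.261,.15],89),([.441,.261,.009],89)])
```

```text
9.4667 [0.44834769 0.23966874 0.29277748] [-6.96313659e-04  9.56534573e-03  9.99953857e-01 -5.50448417e-04] [-1.2035376  -0.01008019  0.62845513  1.71728327  0.00613252  1.4342352
  0.97571321]
[[293.39394914 171.48040764]
 [293.27226613 152.52706428]
 [293.02823249 216.99228894]]
[0.05, 0.142, 0.952, -0.001, -0.001, -0.002]
[0.0, 0.0, 0.94, 0.0, 0.0, 0.0]
```

View pics/w3.png

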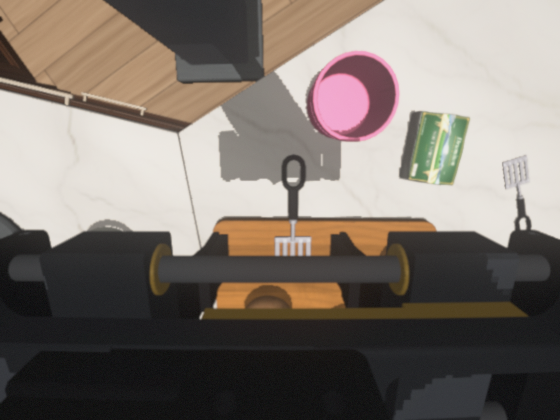

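The wrist view shows the eye centred at about (293,172), as predicted, with the pink jar clear of it. I descend and grip.

Emit:
play_rows --pt "0.05 0.14 0.3 0 0 0 0.4" --pt "0.05 0.14 0.6 0 0 0 0.4" --pt "0.05 0.14 0.95 0 0 0 0.4" --pt "0.05 0.14 0.95 0 0 0 0.4" --pt "0.05 0.14 0.95 0 0 0 0.4"

```text
t: 9.93
position: [0.4388, 0.2589, 0.1462]
tcp_rot: [-0.003, 0.013, 1.0, -0.003]
ft_force: [-1.3, -0.1, 0.4]
grip_width: 0.0607
gripper_force: 0.0
```

Emit:
play_rows --pt "0 0 0.25 0 0 0 0.4" --pt "0 0 0.5 0 0 0 0.4" --pt "0 0 0.75 0 0 0 0.4" --pt "0 0 0.9 0 0 0 0.4" --pt "0 0 0.93 0 0 0 0.4" --pt "0 0 0.93 0 0 0 0.4"

```text
t: 10.43
position: [0.4419, 0.2607, 0.0119]
tcp_rot: [-0.0, 0.012, 1.0, -0.001]
ft_force: [-0.7, -0.2, 1.0]
grip_width: 0.0609
gripper_force: 0.0
```

Emit:
play_rows --pt "0 0 0 0 0 0 -1" --pt "0 0 0 0 0 0 -1" --pt "0 0 0 0 0 0 -1" --pt "0 0 0 0 0 0 -1" --pt "0 0 0 0 0 0 -1" --pt "0 0 0 0 0 0 -1" --squeeze 40

```text
t: 10.93
position: [0.4422, 0.2613, 0.0124]
tcp_rot: [0.0, 0.01, 1.0, 0.0]
ft_force: [1.3, 0.9, 0.7]
grip_width: 0.0352
gripper_force: 40.0
```

```bash
cat >> h.py <<'E'
def tilt(yaw,th): return down(np.radians(yaw))*Ro.from_euler("y",th,degrees=True)
EYE=np.array([.003,0,-.0086])   # eye in tool, first grasp
def tcp_for_eye(eye,R,E=EYE): return np.array(eye)-R.apply(E)
E
python3 - <<'E'
from h import *
from cell import robot
S=pickle.load(open("s0.pkl","rb"))
for n,s in(("w1",pickle.load(open("w1.pkl","rb"))),("t0",S["top"])):
    e=cv2.Canny(cv2.cvtColor(s["color"],cv2.COLOR_RGB2GRAY),40,100);v,u=np.nonzero(e)
    P=np.array([onz(s,p,.105)[:2] for p in zip(u,v)]);P=P[np.linalg.norm(P-[.569,-.042],axis=1)<.075]
    g=np.array([[x,y] for x in np.arange(.545,.60,.001) for y in np.arange(-.07,-.015,.001)])
    D=np.linalg.norm(g[:,None]-P[None],axis=2)
    for r in(.0445,.05):
        sc=(np.exp(-((D-r)/.0015)**2)).sum(1);i=sc.argsort()[-4:];print(n,r,len(P),np.round(g[i].mean(0),4),np.round(sc[i[-1]],1))
o=robot.observe();J=np.array([.569,-.042])
P=lambda r,a,z:[r*np.cos(np.radians(a)),r*np.sin(np.radians(a)),z]
R=tilt(-90,56)
chain(o,[([.45,.255,.155],89),([.47,.22,.29],60),(P(.53,13,.32),13),(P(.54,4,.33),-40),([.60,-.01,.33],-90),(tcp_for_eye([J[0]+.066,J[1],.29],tilt(-90,30)),tilt(-90,30)),(tcp_for_eye([J[0]+.066,J[1],.27],R),R),(tcp_for_eye([J[0]+.066,J[1],.15],R),R)])
E
```

```text
w1 0.0445 641 [ 0.5735 -0.0485] 151.7
w1 0.05 641 [ 0.5735 -0.0485] 197.3
t0 0.0445 206 [ 0.5505 -0.0305] 52.1
t0 0.05 206 [ 0.571  -0.0402] 38.3
[-0.054, -0.04, -0.951, 0.001, 0.001, -0.003]
[-0.137, -0.231, -0.9, 0.0, 0.0, 0.483]
[-0.604, -0.427, -0.2, 0.0, 0.0, 0.783]
[-0.563, 0.022, -0.067, 0.0, 0.0, 0.883]
[0.019, 0.517, 0.0, 0.0, 0.0, 0.833]
[0.245, 0.213, 0.326, 0.0, 0.5, 0.0]
[-0.04, 0.0, 0.118, 0.0, 0.433, 0.0]
[-0.663, -0.0, 0.447, 0.0, 0.0, 0.0]
```

Emit:
play_rows --pt "0 0 -0.2 0 0 0 -1" --pt "0 0 -0.4 0 0 0 -1" --pt "0 0 -0.7 0 0 0 -1" --pt "-0.05 -0.04 -0.95 0 0 0 -1" --pt "-0.05 -0.04 -0.95 0 0 0 -1" --pt "-0.05 -0.04 -0.95 0 0 0 -1"

```text
t: 11.43
position: [0.4505, 0.2553, 0.1565]
tcp_rot: [0.001, 0.011, 1.0, 0.002]
ft_force: [-0.3, -0.3, -2.9]
grip_width: 0.0351
gripper_force: 40.0
```

Emit:
play_rows --pt "-0.14 -0.23 -0.9 0 0 0.1 -1" --pt "-0.14 -0.23 -0.9 0 0 0.2 -1" --pt "-0.14 -0.23 -0.9 0 0 0.3 -1" --pt "-0.14 -0.23 -0.9 0 0 0.4 -1" --pt "-0.14 -0.23 -0.9 0 0 0.48 -1" --pt "-0.14 -0.23 -0.9 0 0 0.48 -1"

```text
t: 11.93
position: [0.4694, 0.2197, 0.2887]
tcp_rot: [-0.0, 0.261, 0.965, -0.0]
ft_force: [-0.3, 1.0, -3.2]
grip_width: 0.0352
gripper_force: 40.0
```

Emit:
play_rows --pt "-0.6 -0.43 -0.2 0 0 0.1 -1" --pt "-0.6 -0.43 -0.2 0 0 0.2 -1" --pt "-0.6 -0.43 -0.2 0 0 0.3 -1" --pt "-0.6 -0.43 -0.2 0 0 0.4 -1" --pt "-0.6 -0.43 -0.2 0 0 0.5 -1" --pt "-0.6 -0.43 -0.2 0 0 0.6 -1" --pt "-0.6 -0.43 -0.2 0 0 0.7 -1" --pt "-0.6 -0.43 -0.2 0 0 0.78 -1" --pt "-0.6 -0.43 -0.2 0 0 0.78 -1"

```text
t: 12.68
position: [0.5143, 0.1194, 0.3172]
tcp_rot: [-0.001, 0.621, 0.784, -0.002]
ft_force: [-0.2, 0.6, -2.2]
grip_width: 0.0355
gripper_force: 40.0
```

Emit:
play_rows --pt "-0.56 0.02 -0.07 0 0 0.1 -1" --pt "-0.56 0.02 -0.07 0 0 0.2 -1" --pt "-0.56 0.02 -0.07 0 0 0.3 -1" --pt "-0.56 0.02 -0.07 0 0 0.4 -1" --pt "-0.56 0.02 -0.07 0 0 0.5 -1" --pt "-0.56 0.02 -0.07 0 0 0.6 -1" --pt "-0.56 0.02 -0.07 0 0 0.7 -1" --pt "-0.56 0.02 -0.07 0 0 0.8 -1" --pt "-0.56 0.02 -0.07 0 0 0.88 -1" --pt "-0.56 0.02 -0.07 0 0 0.88 -1"

```text
t: 13.52
position: [0.5369, 0.0384, 0.3285]
tcp_rot: [-0.0, 0.904, 0.427, -0.001]
ft_force: [0.6, 0.6, -0.9]
grip_width: 0.0354
gripper_force: 40.0
```

Emit:
play_rows --pt "0.02 0.52 0 0 0 0.1 -1" --pt "0.02 0.52 0 0 0 0.2 -1" --pt "0.02 0.52 0 0 0 0.3 -1" --pt "0.02 0.52 0 0 0 0.4 -1" --pt "0.02 0.52 0 0 0 0.5 -1" --pt "0.02 0.52 0 0 0 0.6 -1" --pt "0.02 0.52 0 0 0 0.7 -1" --pt "0.02 0.52 0 0 0 0.83 -1" --pt "0.02 0.52 0 0 0 0.83 -1" --pt "0.02 0.52 0 0 0 0.83 -1"

```text
t: 14.35
position: [0.5993, -0.0092, 0.3289]
tcp_rot: [0.0, 1.0, 0.009, -0.001]
ft_force: [0.9, -0.5, -1.5]
grip_width: 0.0354
gripper_force: 40.0
```

Run:
```python
from h import *
from cell import robot
o=robot.observe();print(o["t"],o["position"],o["tcp_rot"],o["q"],o["grip_width"],o["gripper_force"])
s=wrist(robot);pickle.dump(s,open("w4.pkl","wb"))
for n in("w1","w2","w4"):
    s=pickle.load(open(n+".pkl","rb"))
    e=cv2.Canny(cv2.cvtColor(s["color"],cv2.COLOR_RGB2GRAY),40,100);v,u=np.nonzero(e)
    P=np.array([onz(s,p,.105)[:2] for p in zip(u,v)]);P=P[np.linalg.norm(P-[.569,-.042],axis=1)<.075]
    if len(P)<40: print(n,len(P));continue
    g=np.array([[x,y] for x in np.arange(.545,.60,.001) for y in np.arange(-.07,-.015,.001)])
    D=np.linalg.norm(g[:,None]-P[None],axis=2)
    sc=(np.exp(-((D-.0445)/.0015)**2)+np.exp(-((D-.05)/.0015)**2)).sum(1);i=sc.argsort()[-4:];print(n,len(P),np.round(g[i].mean(0),4),np.round(sc[i[-1]],1))
cv2.imwrite("pics/w4.png",s["color"][:,:,::-1])
```

```text
14.35 [ 0.59925404 -0.00916127  0.32894093] [ 4.10880593e-04  9.99958569e-01  9.07255679e-03 -6.16892823e-04] [-0.94347006  0.33968612  1.16797599  1.45932367 -0.31056579  1.54689894
 -1.34179479] 0.035418684172681084 40.00039980746806
w1 641 [ 0.5735 -0.0485] 348.9
w2 523 [ 0.5735 -0.0495] 157.8
w4 863 [ 0.5735 -0.0485] 283.1
```

Run:
```python
from h import *
from cell import robot
o=robot.observe();J=np.array([.5735,-.0485]);R=tilt(-90,56)
chain(o,[(tcp_for_eye([J[0]+.066,J[1],.30],tilt(-90,30)),tilt(-90,30)),(tcp_for_eye([J[0]+.066,J[1],.28],R),R),(tcp_for_eye([J[0]+.066,J[1],.15],R),R)])
```

```text
[0.275, 0.267, 0.254, -0.004, 0.501, 0.017]
[-0.04, 0.0, 0.118, 0.0, 0.433, 0.0]
[-0.718, -0.0, 0.485, 0.0, 0.0, 0.0]
```

Emit:
play_rows --pt "0.27 0.27 0 0 0.1 0.02 -1" --pt "0.27 0.27 0.1 0 0.2 0.02 -1" --pt "0.27 0.27 0.2 0 0.3 0.02 -1" --pt "0.27 0.27 0.25 0 0.4 0.02 -1" --pt "0.27 0.27 0.25 0 0.5 0.02 -1" --pt "0.27 0.27 0.25 0 0.5 0.02 -1"

```text
t: 14.9
position: [0.6408, -0.0487, 0.292]
tcp_rot: [0.0, 0.968, -0.002, 0.252]
ft_force: [1.8, -3.8, -7.0]
grip_width: 0.0357
gripper_force: 40.0
```

Emit:
play_rows --pt "-0.04 0 0.12 0 0.1 0 -1" --pt "-0.04 0 0.12 0 0.2 0 -1" --pt "-0.04 0 0.12 0 0.3 0 -1" --pt "-0.04 0 0.12 0 0.43 0 -1" --pt "-0.04 0 0.12 0 0.43 0 -1" --pt "-0.04 0 0.12 0 0.43 0 -1"

```text
t: 15.4
position: [0.6407, -0.052, 0.2696]
tcp_rot: [0.003, 0.888, -0.005, 0.459]
ft_force: [-0.5, -0.3, -1.5]
grip_width: 0.0355
gripper_force: 40.0
```

Run:
```python
from h import *
from cell import robot
o=robot.observe();print(o["t"],o["position"],o["q"])
R=rot(o);J=np.array([.5735,-.0485]);print("z",R.apply([0,0,1]),"eye",o["position"]+R.apply(EYE))
eye=o["position"]+R.apply(EYE);tip=eye+R.apply([-.168,0,0]);print("tip",tip)
c=robot.snapshot("scene");t=robot.snapshot("top");pickle.dump((c,t),open("s5.pkl","wb"))
a=c["color"].copy();b=t["color"].copy()
for s,im in((c,a),(t,b)):
    for p in proj(s,[eye,tip]):cv2.circle(im,tuple(int(round(x)) for x in p),1,(255,0,255),-1)
A=cv2.resize(a[150:260,270:370],(400,440),interpolation=cv2.INTER_CUBIC);B=cv2.resize(b[150:260,300:400],(400,440),interpolation=cv2.INTER_CUBIC)
cv2.imwrite("pics/s5.png",np.hstack([A,B])[:,:,::-1])
chain(o,[(tcp_for_eye([J[0]+.066,J[1],.15],tilt(-90,56)),tilt(-90,56))])
```

```text
15.4 [ 0.64071483 -0.05200337  0.26963855] [-0.59172965 -0.30724499  0.52476811  2.30461599  0.89061719  0.21757863
 -2.38034862]
z [ 0.81538395 -0.00983414 -0.57883703] eye [ 0.63543897 -0.05193472  0.27706288]
tip [ 0.53819816 -0.05104308  0.14006861]
[-0.674, -0.025, 0.513, 0.009, 0.023, -0.005]
```

View pics/s5.png

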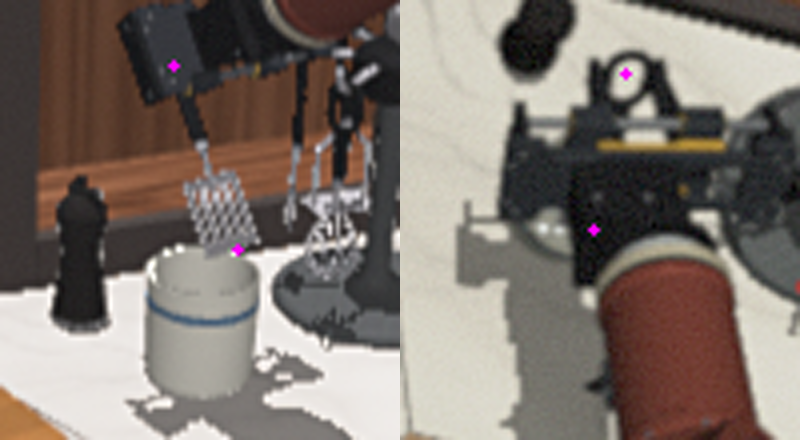

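The left crop shows the blade's front edge at about (232,250), close to the predicted mark (237,250). The right crop shows the eye centred on its prediction, so the turner has not slipped. I lower it into the jar.

Emit:
play_rows --pt "-0.1 -0.02 0.08 0 0.02 0 -1" --pt "-0.2 -0.02 0.16 0 0.02 0 -1" --pt "-0.33 -0.02 0.26 0 0.02 0 -1" --pt "-0.33 -0.02 0.26 0 0.02 0 -1"

```text
t: 15.83
position: [0.6442, -0.0524, 0.2269]
tcp_rot: [0.001, 0.891, -0.004, 0.454]
ft_force: [-0.9, 0.8, -1.3]
grip_width: 0.0356
gripper_force: 40.0
```

Run:
```python
from h import *
from cell import robot
o=robot.observe();R=rot(o);eye=o["position"]+R.apply(EYE);print(o["q"],R.apply([0,0,1]),"eye",eye,"tip",eye+R.apply([-.168,0,0]),o["ft_force"])
chain(o,[(tcp_for_eye([.6395,-.0485,.15],tilt(-90,56)),tilt(-90,56))])
```

```text
[-0.48592584 -0.20222213  0.4670124   2.33793495  1.1304591   0.08892132
 -2.64785771] [ 0.80933519 -0.00537618 -0.58732244] eye [ 0.63897761 -0.05236832  0.23438108] tip [ 0.54031173 -0.05141725  0.09840998] [-0.93871487  0.79543392 -1.31768182]
[-0.451, -0.025, 0.334, 0.005, 0.033, -0.005]
```

The arm is close to its limits here (q7 at -2.648, q6 at 0.089) because the wrist is folded too near the base. I will use a flatter tilt of about 46°, which moves the wrist outward, set the handle just above the rim, and let it settle the last few centimetres.

Run:
```python
from h import *
from cell import robot
o=robot.observe()
def wp(tip,th,yaw=-91):
    R=tilt(yaw,th);return tcp_for_eye(np.array(tip)+R.apply([.168,0,0]),R),R
r0=rot(o)
# all relative to the present pose
for tip,th in(([.541,-.051,.104],50),([.543,-.05,.104],46),([.543,-.0495,.08],46),([.543,-.0495,.06],46),([.543,-.0495,.042],46)):
    p,R=wp(tip,th);print(rel(o,p,R).tolist())
```

```text
[0.026, 0.003, 0.059, -0.008, -0.067, 0.005]
[0.022, -0.003, 0.146, -0.008, -0.134, 0.005]
[-0.108, -0.006, 0.24, -0.008, -0.134, 0.005]
[-0.216, -0.006, 0.318, -0.008, -0.134, 0.005]
[-0.313, -0.006, 0.388, -0.008, -0.134, 0.005]
```

Emit:
play_rows --pt "0.026 0 0.06 0 -0.067 0 -1" --pt "0.022 0 0.146 0 -0.134 0 -1" --pt "0.022 0 0.146 0 -0.134 0 -1" --pt "0.022 0 0.146 0 -0.134 0 -1"

```text
t: 16.17
position: [0.6654, -0.0479, 0.22]
tcp_rot: [-0.003, 0.92, -0.002, 0.392]
ft_force: [1.2, -1.0, -0.8]
grip_width: 0.0356
gripper_force: 40.0
```

Run:
```python
from h import *
from cell import robot
o=robot.observe();R=rot(o);eye=o["position"]+R.apply(EYE);print(o["q"],R.apply([0,0,1]),"eye",eye,"tip",eye+R.apply([-.168,0,0]),o["ft_force"])
for z in(.08,.06,.042):
    R=tilt(-91,46);print(rel(o,tcp_for_eye(np.array([.543,-.0495,z])+R.apply([.168,0,0]),R),R).tolist())
```

```text
[-0.9631195  -0.2101473   0.9116276   2.21051942  0.57143799  0.28900156
 -2.05300801] [ 0.72076479  0.00449075 -0.69316517] eye [ 0.66132757 -0.04799109  0.22810092] tip [ 0.54487374 -0.04678732  0.10701807] [ 1.20163201 -0.9510183  -0.76834147]
[-0.138, 0.026, 0.118, -0.016, -0.002, 0.005]
[-0.235, 0.027, 0.21, -0.016, -0.002, 0.005]
[-0.321, 0.028, 0.293, -0.016, -0.002, 0.005]
```

Emit:
play_rows --pt "-0.07 0.01 0.06 0 0 0 -1" --pt "-0.13 0.01 0.12 0 0 0 -1" --pt "-0.18 0.01 0.165 0 0 0 -1" --pt "-0.23 0.01 0.21 0 0 0 -1" --pt "-0.28 0.01 0.25 0 0 0 -1" --pt "-0.31 0.01 0.285 0 0 0 -1" --pt "-0.31 0.01 0.285 0 0 0 -1" --pt "-0.31 0.01 0.285 0 0 0 -1"

```text
t: 16.83
position: [0.6634, -0.0483, 0.1558]
tcp_rot: [-0.003, 0.92, -0.002, 0.392]
ft_force: [-0.1, 0.6, -1.4]
grip_width: 0.0352
gripper_force: 40.0
```

Run:
```python
from h import *
from cell import robot
o=robot.observe();R=rot(o);eye=o["position"]+R.apply(EYE);print(o["q"],R.apply([0,0,1]),"eye",eye,"tip",eye+R.apply([-.168,0,0]),o["ft_force"])
```

```text
[-1.20509181 -0.08592925  1.2228329   2.28546254  0.47467966  0.08822442
 -1.97952555] [ 0.72177663  0.00367231 -0.69211632] eye [ 0.65927831 -0.04836908  0.16396551] tip [ 0.54300127 -0.04746218  0.04271029] [-0.13532557  0.55376963 -1.43211531]
```

Emit:
play_rows --pt "0 0 0 0 0 0 0.3" --pt "0 0 0 0 0 0 0.3" --pt "0 0 0 0 0 0 0.3" --pt "0 0 0 0 0 0 0.3" --pt "0 0 0 0 0 0 0.3" --pt "0 0 0 0 0 0 0.3" --pt "0 0 0 0 0 0 0.3"

```text
t: 17.42
position: [0.6621, -0.0516, 0.1546]
tcp_rot: [-0.002, 0.92, -0.004, 0.392]
ft_force: [0.1, 0.1, 0.6]
grip_width: 0.0562
gripper_force: 0.0
```

Run:
```python
from h import *
from cell import robot
o=robot.observe();print(o["t"],o["ft_force"],o["gripper_force"],o["q"])
R=down(np.radians(-90));up=o["position"]+[0,0,.06]
print(rel(o,up,rot(o)).tolist())
chain(o,[(o["position"]+[0,0,.05],rot(o)),([.60,-.05,.30],tilt(-90,15))])
```

```text
17.4167 [0.09674558 0.07611503 0.57424956] 0.0 [-1.19767377 -0.08505231  1.22074229  2.28804271  0.47672924  0.0863236
 -1.98167031]
[0.288, -0.002, -0.277, 0.0, 0.0, 0.0]
[0.24, -0.002, -0.231, 0.0, 0.0, 0.0]
[0.172, -0.012, -0.739, -0.002, -0.519, -0.008]
```

Emit:
play_rows --pt "0.12 0 -0.115 0 0 0 0.3" --pt "0.24 0 -0.23 0 0 0 0.3" --pt "0.24 0 -0.23 0 0 0 0.3"

```text
t: 17.67
position: [0.6648, -0.0507, 0.2112]
tcp_rot: [-0.002, 0.918, -0.003, 0.396]
ft_force: [1.1, -1.2, -0.1]
grip_width: 0.0565
gripper_force: 0.0
```

Run:
```python
from h import *
from cell import robot
o=robot.observe();print(o["t"],o["ft_force"],o["q"])
chain(o,[([.585,-.05,.32],tilt(-90,0))])
```

```text
17.6667 [ 1.14066129 -1.22481689 -0.06653662] [-0.92460254 -0.18405099  0.89163215  2.22763317  0.54854119  0.2437328
 -2.03727662]
[0.162, -0.007, -0.885, -0.004, -0.777, -0.006]
```

Emit:
play_rows --pt "0.16 0 -0.3 0 -0.1 0 0.3" --pt "0.16 0 -0.5 0 -0.2 0 0.3" --pt "0.16 0 -0.7 0 -0.3 0 0.3" --pt "0.16 0 -0.88 0 -0.5 0 0.3" --pt "0.16 0 -0.88 0 -0.6 0 0.3" --pt "0.16 0 -0.88 0 -0.7 0 0.3" --pt "0.16 0 -0.88 0 -0.78 0 0.3" --pt "0.16 0 -0.88 0 -0.78 0 0.3" --pt "0.16 0 -0.88 0 -0.78 0 0.3"

```text
t: 18.42
position: [0.5807, -0.0538, 0.3155]
tcp_rot: [0.0, 1.0, -0.006, 0.015]
ft_force: [-1.7, -0.1, 3.7]
grip_width: 0.0566
gripper_force: 0.0
```

Run:
```python
from h import *
from cell import robot
o=robot.observe();print(o["t"],o["position"],o["q"])
w=wrist(robot);c=robot.snapshot("scene");t=robot.snapshot("top");pickle.dump((w,c,t),open("s6.pkl","wb"))
A=cv2.resize(w["color"][40:260,180:380],(380,418),interpolation=cv2.INTER_CUBIC);B=cv2.resize(c["color"][150:260,270:370],(380,418),interpolation=cv2.INTER_CUBIC)
cv2.imwrite("pics/s6.png",np.hstack([A,B])[:,:,::-1])
e=[.638,-.05,.146];print(proj(w,e),proj(c,e),proj(t,e))
```

```text
18.4167 [ 0.58073039 -0.0537767   0.31552004] [-0.98884818  0.27159211  1.24127298  1.55261664 -0.26435487  1.47205389
 -1.3222294 ]
[[274.67537095 146.76459484]] [[309.88587921 200.42597623]] [[347.30019283 174.86825797]]
```

View pics/s6.png

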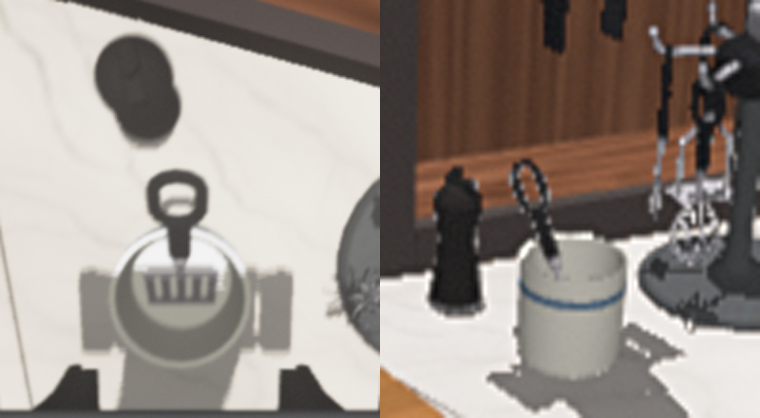

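The turner stands in the jar. In the wrist crop the eye is at (177,199), its outer end at (176,171) and the grip's end at (179,258). In the scene crop they are at (529,185), (521,162) and (552,262). Next I triangulate.

Run:
```python
from h import *
from cell import robot
w,c,t=pickle.load(open("s6.pkl","rb"))
def tri(a,b):
    p,d=ray(w,a);q,e=ray(c,b);d/=np.linalg.norm(d);e/=np.linalg.norm(e)
    s=np.linalg.lstsq(np.c_[d,-e],q-p,rcond=None)[0];x,y=p+s[0]*d,q+s[1]*e;return (x+y)/2,np.linalg.norm(x-y)
fw=lambda x,y:(180+x/1.9,40+y/1.9);fc=lambda x,y:(270+(x-380)/3.8,150+y/3.8)
E,r=tri(fw(177,199),fc(529,185));O,r2=tri(fw(176,171),fc(521,162));G,r3=tri(fw(179,258),fc(552,262))
print("eye",E,r,"outer",O,r2,"gripend",G,r3)
for n,v in(("O-G",O-G),("E-G",E-G)):print(n,np.linalg.norm(v),"elev",np.degrees(np.arcsin(v[2]/np.linalg.norm(v))),"head",np.degrees(np.arctan2(v[1],v[0])))
```

```text
eye [ 0.64035357 -0.04843822  0.15239384] 3.408294512208989e-05 outer [ 0.65509122 -0.0489237   0.17067176] 0.0011708749898485865 gripend [ 0.59900303 -0.04734815  0.08845392] 0.0017462898428626512
O-G 0.09953964781269078 elev 55.688063021251395 head -1.6090504841424862
E-G 0.076153590720302 elev 57.09980396525192 head -1.510061283171424
```

Run:
```python
from h import *
from cell import robot
o=robot.observe();R=tilt(-91.5,-9);E2=np.array([0,0,-.015])
eye=np.array([.640,-.0485,.150])
chain(o,[(tcp_for_eye(eye-R.apply([0,0,.10]),R,E2),R),(tcp_for_eye(eye,R,E2),R)])
```

```text
[0.465, -0.052, 0.535, 0.01, -0.175, 0.011]
[-0.0, 0.0, 0.667, 0.0, 0.0, 0.0]
```

Emit:
play_rows --pt "0.46 -0.05 0.2 0 -0.08 0 0.5" --pt "0.46 -0.05 0.4 0 -0.16 0 0.5" --pt "0.46 -0.05 0.53 0 -0.16 0 0.5" --pt "0.46 -0.05 0.53 0 -0.16 0 0.5" --pt "0.46 -0.05 0.53 0 -0.16 0 0.5"

```text
t: 18.98
position: [0.6514, -0.0478, 0.2339]
tcp_rot: [0.0, 0.998, -0.007, -0.07]
ft_force: [-1.2, 0.5, -0.4]
grip_width: 0.0645
gripper_force: 0.0
```

Run:
```python
from h import *
from cell import robot
o=robot.observe();R=tilt(-91.5,-9);E2=np.array([0,0,-.015]);print(o["t"],o["position"],o["q"])
w=wrist(robot);cv2.imwrite("pics/w7.png",w["color"][:,:,::-1])
eye=np.array([.640,-.0485,.150])
chain(robot.observe(),[(tcp_for_eye(eye,R,E2),R)])
# check eye: dark loop near prediction
p=proj(w,eye)[0];print(p);g=w["color"].max(2)
for dv in(-6,0,6):
    r=int(p[1])+dv;cols=np.nonzero(g[r,int(p[0])-40:int(p[0])+40]<75)[0]+int(p[0])-40;print(r,cols.tolist())
```

```text
18.9833 [ 0.65143944 -0.04778064  0.23390415] [-0.63557552  0.63141689  1.04353581  1.33449106 -0.48796536  1.60141102
 -1.21618683]
[0.004, -0.001, 0.686, 0.003, -0.019, 0.011]
[279.29198097 211.92795619]
205 [260, 261, 262, 263, 264, 265, 266, 267, 268, 269, 270, 271, 272, 273, 274, 275, 276, 277, 278, 279, 280, 281, 282, 283, 284, 285, 286, 287, 288, 289, 290, 291, 292, 293, 294, 295, 296, 297, 298, 299, 300]
211 [260, 261, 262, 263, 264, 265, 266, 267, 268, 269, 270, 271, 272, 273, 274, 275, 276, 277, 278, 279, 280, 281, 282, 283, 284, 285, 286, 287, 288, 289, 290, 291, 292, 293, 294, 295, 296, 297, 298, 299, 300]
217 [265, 266, 267, 268, 269, 270, 271, 272, 273, 274, 275, 276, 277, 278, 279, 280, 281, 282, 283, 284, 285, 286, 287, 288, 289, 290, 291]
```

Run:
```python
from h import *
g=cv2.imread("pics/w7.png").max(2)
from cell import robot
w=wrist(robot);a=np.array([.56,-.016,.83]);e=np.array([.640,-.0485,.150])
print(proj(w,[e+.028*a,e+.02*a,e-.02*a,e-.028*a]))
for r in range(165,262,6):
    cols=np.nonzero(g[r,235:325]<75)[0]+235
    b=np.split(cols,np.nonzero(np.diff(cols)>1)[0]+1) if len(cols) else []
    print(r,[(x[0].item(),x[-1].item()) for x in b])
```

```text
[[278.64877231 203.71992677]
 [278.56426885 205.76956146]
 [278.21340285 214.28013059]
 [278.15480519 215.70151669]]
165 []
171 []
177 []
183 []
189 []
195 []
201 [(277, 284)]
207 [(260, 301)]
213 [(260, 300)]
219 [(273, 287)]
225 [(277, 283)]
231 []
237 []
243 []
249 []
255 []
261 [(235, 299), (301, 304), (306, 308), (310, 311), (314, 316), (318, 320), (322, 323)]
```

Emit:
play_rows --pt "0 0 0.2 0 0 0 0.5" --pt "0 0 0.4 0 0 0 0.5" --pt "0 0 0.6 0 0 0 0.5" --pt "0 0 0.68 0 0 0 0.5" --pt "0 0 0.68 0 0 0 0.5" --pt "0 0 0.68 0 0 0 0.5"

```text
t: 19.58
position: [0.6382, -0.048, 0.1392]
tcp_rot: [-0.0, 0.998, -0.006, -0.067]
ft_force: [0.4, 0.2, 1.8]
grip_width: 0.065
gripper_force: 0.0
```

Emit:
play_rows --pt "0 0 0 0 0 0 -1" --pt "0 0 0 0 0 0 -1" --pt "0 0 0 0 0 0 -1" --pt "0 0 0 0 0 0 -1" --pt "0 0 0 0 0 0 -1" --pt "0 0 0 0 0 0 -1" --squeeze 40

```text
t: 20.08
position: [0.6379, -0.0484, 0.1365]
tcp_rot: [0.0, 0.998, -0.007, -0.068]
ft_force: [0.6, -0.9, 1.7]
grip_width: 0.0354
gripper_force: 40.0
```

Run:
```python
from h import *
from cell import robot
o=robot.observe();R=rot(o);print(o["t"],o["grip_width"],o["gripper_force"],o["ft_force"])
e=np.array([.640,-.0485,.150]);print("eye in tool",R.inv().apply(e-o["position"]),"a in tool",R.inv().apply([.56,-.016,.83]))
c=robot.snapshot("scene");pickle.dump(c,open("c8.pkl","wb"))
chain(o,[(o["position"]+[0,0,.15],rot(o))])
```

```text
20.0833 0.03537586505375926 39.99394163140096 [ 0.57654149 -0.9443397   1.69303768]
eye in tool [ 0.0001966   0.00010064 -0.01363696] a in tool [ 0.44192074  0.0099604  -0.89853372]
[-0.136, 0.002, -0.991, 0.0, 0.0, 0.0]
```

Emit:
play_rows --pt "-0.03 0 -0.2 0 0 0 -1" --pt "-0.06 0 -0.45 0 0 0 -1" --pt "-0.1 0 -0.7 0 0 0 -1" --pt "-0.13 0 -0.98 0 0 0 -1" --pt "-0.13 0 -0.98 0 0 0 -1" --pt "-0.13 0 -0.98 0 0 0 -1"

```text
t: 20.63
position: [0.6395, -0.0487, 0.2868]
tcp_rot: [0.0, 0.998, -0.007, -0.066]
ft_force: [-0.3, 1.0, -2.5]
grip_width: 0.0352
gripper_force: 40.0
```

```bash
cat >> h.py <<'E'
E2=np.array([.0002,0,-.0136]);AX=np.array([.5833,-.2836]);U=np.array([np.cos(np.radians(162.3)),np.sin(np.radians(162.3))])
def hk(r,z,tau=26,yaw=-107.7):
    R=tilt(yaw,tau);return tcp_for_eye([*(AX+r*U),z],R,E2),R
def at(e,yaw,tau):
    R=tilt(yaw,tau);return tcp_for_eye(e,R,E2),R
E
python3 - <<'E'
from h import *
from cell import robot
o=robot.observe();R=rot(o);print(o["t"],o["position"],o["q"],o["ft_force"],o["grip_width"])
chain(o,[at([.60,-.05,.32],-92,10),at([.53,-.08,.32],-100,26),at([.485,-.165,.31],-107.7,26),hk(.125,.285),hk(.118,.264)])
E
```

```text
20.6333 [ 0.63945358 -0.04874889  0.28683484] [-0.6554941   0.58101715  1.07673919  1.29206569 -0.45838649  1.67522683
 -1.22826843] [-0.25214687  0.9797502  -2.50292043] 0.03524627160991042
[-0.264, 0.012, -0.097, 0.001, 0.294, 0.021]
[-0.428, 0.222, -0.083, -0.041, 0.266, 0.127]
[-0.207, 0.615, -0.027, -0.056, -0.0, 0.115]
[-0.045, 0.554, 0.164, 0.0, 0.0, 0.0]
[-0.019, -0.0, 0.146, 0.0, 0.0, 0.0]
```

Emit:
play_rows --pt "-0.26 0.01 -0.1 0 0.1 0.02 -1" --pt "-0.26 0.01 -0.1 0 0.2 0.02 -1" --pt "-0.26 0.01 -0.1 0 0.29 0.02 -1" --pt "-0.26 0.01 -0.1 0 0.29 0.02 -1"

```text
t: 20.97
position: [0.6015, -0.0496, 0.303]
tcp_rot: [0.002, 0.996, -0.017, 0.084]
ft_force: [-1.4, 0.0, 0.8]
grip_width: 0.0355
gripper_force: 40.0
```

Emit:
play_rows --pt "-0.15 0.08 -0.08 -0.01 0.1 0.05 -1" --pt "-0.3 0.15 -0.08 -0.02 0.2 0.09 -1" --pt "-0.43 0.22 -0.08 -0.04 0.27 0.13 -1" --pt "-0.43 0.22 -0.08 -0.04 0.27 0.13 -1" --pt "-0.43 0.22 -0.08 -0.04 0.27 0.13 -1"

```text
t: 21.38
position: [0.5349, -0.0798, 0.3056]
tcp_rot: [0.012, 0.978, -0.076, 0.193]
ft_force: [1.1, 0.9, 0.2]
grip_width: 0.0356
gripper_force: 40.0
```

Run:
```python
from h import *
from cell import robot
o=robot.observe();R=rot(o);print(o["t"],o["position"],o["q"],o["ft_force"],o["grip_width"],"eye",o["position"]+R.apply(E2),"tz",R.apply([0,0,1]))
chain(o,[at([.485,-.165,.31],-107.7,26),hk(.125,.285),hk(.118,.264)])
```

```text
21.3833 [ 0.53492185 -0.07981855  0.30555488] [-0.88594715 -0.38140902  0.7143948   1.956044    0.40064668  1.12300314
 -1.99775044] [1.05579033 0.91461632 0.15000436] 0.03555155293766732 eye [ 0.53000668 -0.07912076  0.31821798] tz [ 0.37485543 -0.05342555 -0.92554261]
[-0.207, 0.618, -0.031, -0.065, 0.063, 0.133]
[-0.045, 0.554, 0.164, 0.0, 0.0, 0.0]
[-0.019, -0.0, 0.146, 0.0, 0.0, 0.0]
```

Run:
```python
from h import *
from cell import robot
o=robot.observe()
chain(o,[at([.53,-.10,.31],-102,8),at([.49,-.165,.31],-107.7,8),hk(.130,.29,8),hk(.120,.266,8)])
```

```text
[-0.023, 0.139, 0.055, -0.019, -0.237, 0.05]
[-0.169, 0.48, -0.024, -0.013, 0.0, 0.094]
[-0.052, 0.564, 0.127, 0.0, 0.0, 0.0]
[0.044, -0.0, 0.168, 0.0, 0.0, 0.0]
```

Emit:
play_rows --pt "-0.02 0.14 0.05 0 -0.1 0.02 -1" --pt "-0.02 0.14 0.05 -0.01 -0.2 0.04 -1" --pt "-0.02 0.14 0.05 -0.02 -0.27 0.05 -1" --pt "-0.02 0.14 0.05 -0.02 -0.27 0.05 -1"

```text
t: 21.72
position: [0.5343, -0.0987, 0.2942]
tcp_rot: [0.012, 0.994, -0.104, 0.045]
ft_force: [0.5, 0.8, -1.4]
grip_width: 0.0354
gripper_force: 40.0
```

Run:
```python
from h import *
from cell import robot
o=robot.observe();R=rot(o);print(o["t"],o["position"],o["q"],"eye",o["position"]+R.apply(E2),"tz",R.apply([0,0,1]))
chain(o,[at([.49,-.165,.31],-107.7,8),hk(.130,.29,8),hk(.120,.266,8)])
```

```text
21.7167 [ 0.53428496 -0.09873995  0.29415541] [-0.99922957 -0.04772042  1.07049501  1.73005129  0.07142116  1.34500111
 -1.71894935] eye [ 0.53329031 -0.09831615  0.30771384] tz [ 0.08746517 -0.03417436 -0.99558122]
[-0.185, 0.495, -0.025, 0.003, 0.044, 0.097]
[-0.052, 0.564, 0.127, 0.0, 0.0, 0.0]
[0.044, -0.0, 0.168, 0.0, 0.0, 0.0]
```

Emit:
play_rows --pt "-0.1 0.25 -0.03 0 0.02 0.05 -1" --pt "-0.18 0.5 -0.03 0 0.04 0.1 -1" --pt "-0.18 0.5 -0.03 0 0.04 0.1 -1" --pt "-0.18 0.5 -0.03 0 0.04 0.1 -1"

```text
t: 22.05
position: [0.4898, -0.1694, 0.2974]
tcp_rot: [0.007, 0.985, -0.157, 0.07]
ft_force: [-0.1, 0.9, -1.4]
grip_width: 0.0353
gripper_force: 40.0
```

Run:
```python
from h import *
from cell import robot
o=robot.observe();R=rot(o);print(o["t"],o["position"],o["q"],"eye",o["position"]+R.apply(E2),"tz",R.apply([0,0,1]))
chain(o,[hk(.130,.29,8),hk(.120,.266,8)])
```

```text
22.05 [ 0.48980363 -0.16939362  0.29741813] [-0.92365835 -0.27054152  0.99733872  1.81429495  0.25985101  1.34102684
 -1.85690452] eye [ 0.4881363  -0.1689596   0.31091004] tz [ 0.13643148 -0.03645034 -0.9899787 ]
[-0.045, 0.537, 0.13, -0.006, -0.002, -0.008]
[0.044, -0.0, 0.168, 0.0, 0.0, 0.0]
```

Emit:
play_rows --pt "-0.04 0.25 0.06 0 0 0 -1" --pt "-0.04 0.53 0.13 0 0 -0.01 -1" --pt "-0.04 0.53 0.13 0 0 -0.01 -1" --pt "-0.04 0.53 0.13 0 0 -0.01 -1"

```text
t: 22.38
position: [0.4627, -0.2434, 0.2766]
tcp_rot: [0.008, 0.986, -0.152, 0.07]
ft_force: [0.6, 1.3, -1.0]
grip_width: 0.0357
gripper_force: 40.0
```

Run:
```python
from h import *
from cell import robot
o=robot.observe();R=rot(o);e=o["position"]+R.apply(E2);d=e[:2]-AX;print(o["t"],o["q"],"eye",e,"rad",d@U,"lat",d@[-U[1],U[0]],"tz",R.apply([0,0,1]))
w=wrist(robot);c=robot.snapshot("scene");t=robot.snapshot("top");pickle.dump((w,c,t),open("s9.pkl","wb"))
for r,z,tau in((.122,.265,8),(.108,.264,8),(.098,.262,10),(.087,.25,14),(.087,.24,18),(.087,.232,22)): print(r,z,tau,rel(o,*hk(r,z,tau)).tolist())
# numeric check of eye and hook tip in scene view
seat=np.r_[AX+.087*U,.248];tip=np.r_[AX+.103*U,.27];print("scene px eye,seat,tip",proj(c,[e,seat,tip]).round(1).tolist(),"top",proj(t,[e,seat,tip]).round(1).tolist())
```

```text
22.3833 [-0.88448139 -0.30896851  1.10083081  1.83962355  0.29233544  1.31063803
 -1.71686249] eye [ 0.46103756 -0.24295642  0.29009397] rad 0.12883171091036005 lat -0.0015477436966883792 tz [ 0.13487332 -0.03749473 -0.99015319]
0.122 0.265 8 [0.022, 0.012, 0.172, -0.005, -0.001, 0.003]
0.108 0.264 8 [0.113, 0.012, 0.192, -0.005, -0.001, 0.003]
0.098 0.262 10 [0.18, 0.012, 0.214, -0.005, 0.033, 0.003]
0.087 0.25 14 [0.248, 0.013, 0.303, -0.005, 0.099, 0.003]
0.087 0.24 18 [0.245, 0.014, 0.368, -0.005, 0.166, 0.003]
0.087 0.232 22 [0.244, 0.014, 0.42, -0.005, 0.233, 0.002]
scene px eye,seat,tip [[389.3, 166.5], [381.9, 173.7], [385.0, 169.4]] top [[427.1, 229.1], [425.9, 215.9], [427.3, 220.8]]
```

Emit:
play_rows --pt "0.02 0.012 0.1 0 0 0 -1" --pt "0.022 0.012 0.172 0 0 0 -1" --pt "0.022 0.012 0.172 0 0 0 -1" --pt "0.06 0.012 0.18 0 0 0 -1" --pt "0.09 0.012 0.188 0 0 0 -1" --pt "0.113 0.012 0.192 0 0 0 -1" --pt "0.113 0.012 0.192 0 0 0 -1" --pt "0.113 0.012 0.192 0 0 0 -1"

```text
t: 23.2
position: [0.4836, -0.249, 0.252]
tcp_rot: [0.009, 0.986, -0.15, 0.07]
ft_force: [0.7, -0.5, -1.8]
grip_width: 0.0353
gripper_force: 40.0
```

```bash
cat > st.py <<'E'
from h import *
from cell import robot
o=robot.observe();R=rot(o);e=o["position"]+R.apply(E2);d=e[:2]-AX;print(o["t"],o["q"].round(3),"eye",e.round(4),"rad",d@U,"lat",d@[-U[1],U[0]],"tz",R.apply([0,0,1]),o["ft_force"])
for r,z,tau in((.098,.262,10),(.087,.25,14),(.087,.24,18),(.087,.232,22),(.087,.229,24)): print(r,z,tau,rel(o,*hk(r,z,tau)).tolist())
E
python3 st.py
```

```text
23.2 [-0.992 -0.233  1.264  1.839  0.235  1.238 -1.654] eye [ 0.482  -0.2485  0.2655] rad 0.10719265974608401 lat -0.0026460661323167898 tz [ 0.1346306  -0.03898743 -0.99012857] [ 0.6951482  -0.49550512 -1.763126  ]
0.098 0.262 10 [0.06, 0.019, 0.032, -0.004, 0.032, 0.007]
0.087 0.25 14 [0.128, 0.019, 0.121, -0.004, 0.099, 0.007]
0.087 0.24 18 [0.125, 0.02, 0.186, -0.004, 0.166, 0.007]
0.087 0.232 22 [0.124, 0.02, 0.238, -0.004, 0.232, 0.007]
0.087 0.229 24 [0.124, 0.02, 0.257, -0.005, 0.266, 0.007]
```

Emit:
play_rows --pt "0.03 0.02 0.015 0 0.015 0 -1" --pt "0.06 0.02 0.03 0 0.03 0 -1" --pt "0.095 0.02 0.07 0 0.065 0 -1" --pt "0.128 0.02 0.12 0 0.1 0 -1" --pt "0.128 0.02 0.12 0 0.1 0 -1" --pt "0.128 0.02 0.12 0 0.1 0 -1"

```text
t: 23.7
position: [0.5022, -0.2592, 0.2362]
tcp_rot: [0.016, 0.981, -0.15, 0.121]
ft_force: [-0.1, 1.2, -1.4]
grip_width: 0.0354
gripper_force: 40.0
```

```bash
python3 st.py
```

```text
23.7 [-0.932 -0.268  1.203  1.906  0.28   1.098 -1.683] eye [ 0.4992 -0.2583  0.2495] rad 0.08778981213298874 lat 0.0014941671333730058 tz [ 0.23195841 -0.06836857 -0.97032007] [-0.07953551  1.20497101 -1.39931297]
0.098 0.262 10 [-0.052, -0.01, -0.098, -0.005, -0.067, 0.005]
0.087 0.25 14 [0.006, -0.009, -0.002, -0.005, 0.0, 0.005]
0.087 0.24 18 [-0.004, -0.009, 0.062, -0.005, 0.067, 0.005]
0.087 0.232 22 [-0.01, -0.009, 0.114, -0.005, 0.133, 0.004]
0.087 0.229 24 [-0.012, -0.009, 0.133, -0.006, 0.167, 0.004]
```

Nothing is touching and the eye is over the seat. I lower it and bring it upright.

Emit:
play_rows --pt "0 -0.01 0.03 0 0.03 0 -1" --pt "-0.004 -0.01 0.062 0 0.067 0 -1" --pt "-0.007 -0.01 0.09 0 0.1 0 -1" --pt "-0.01 -0.01 0.114 0 0.133 0 -1" --pt "-0.01 -0.01 0.114 0 0.133 0 -1" --pt "-0.01 -0.01 0.114 0 0.133 0 -1"

```text
t: 24.2
position: [0.5054, -0.2588, 0.2197]
tcp_rot: [0.027, 0.97, -0.149, 0.188]
ft_force: [0.4, -1.3, -1.5]
grip_width: 0.0353
gripper_force: 40.0
```

```bash
python3 st.py
```

```text
24.2 [-0.752 -0.336  1.011  2.04   0.362  0.918 -1.755] eye [ 0.5007 -0.2574  0.2324] rad 0.08667049337823675 lat 0.00014535225794967156 tz [ 0.35753051 -0.10852176 -0.92757477] [ 0.40279116 -1.333162   -1.4775674 ]
0.098 0.262 10 [-0.015, -0.002, -0.214, -0.005, -0.199, 0.004]
0.087 0.25 14 [0.029, -0.001, -0.111, -0.005, -0.132, 0.004]
0.087 0.24 18 [0.011, -0.001, -0.048, -0.005, -0.066, 0.004]
0.087 0.232 22 [-0.003, -0.0, 0.002, -0.005, 0.001, 0.004]
0.087 0.229 24 [-0.007, -0.0, 0.02, -0.005, 0.034, 0.004]
```

Emit:
play_rows --pt "-0.005 0 0.012 0 0 0 -1" --pt "-0.01 0 0.025 0 0 0 -1" --pt "-0.013 0 0.033 0 0 0 -1" --pt "-0.013 0 0.033 0 0 0 -1"

```text
t: 24.53
position: [0.5072, -0.2588, 0.2159]
tcp_rot: [0.027, 0.97, -0.148, 0.19]
ft_force: [-8.9, 2.0, 14.1]
grip_width: 0.0356
gripper_force: 40.0
```

Emit:
play_rows --pt "0.005 0 -0.013 0 0 0 -1" --pt "0.005 0 -0.013 0 0 0 -0.6" --pt "0.005 0 -0.013 0 0 0 0.0" --pt "0.005 0 -0.013 0 0 0 0.0" --pt "0.005 0 -0.013 0 0 0 0.2" --pt "0.005 0 -0.013 0 0 0 0.3" --pt "0.005 0 -0.013 0 0 0 0.3" --pt "0.005 0 -0.013 0 0 0 0.3" --pt "0.005 0 -0.013 0 0 0 0.3"

```text
t: 25.28
position: [0.5059, -0.2585, 0.2163]
tcp_rot: [0.027, 0.97, -0.148, 0.189]
ft_force: [-0.0, 0.1, 0.6]
grip_width: 0.0561
gripper_force: 0.0
```

Run:
```python
from h import *
from cell import robot
o=robot.observe();print(o["t"],o["q"].round(3),o["ft_force"],o["gripper_force"],o["grip_width"])
c=robot.snapshot("scene");t=robot.snapshot("top");w=wrist(robot);pickle.dump((w,c,t),open("s10.pkl","wb"))
seat=np.r_[AX+.087*U,.248]
L=[seat+[0,0,d] for d in(0,-.02,-.06,-.1,-.13,-.17)];print(proj(c,L).round(1).tolist())
im=c["color"].astype(int)
for p in proj(c,L):
    u,v=[int(round(x)) for x in p];print(v,[im[v,k].tolist() for k in range(u-5,u+6,2)])
print(rel(o,o["position"]-.06*rot(o).apply([0,0,1]),rot(o)).tolist(), rot(o).inv().apply([0,0,1]))
```

```text
25.2833 [-0.753 -0.332  1.015  2.046  0.36   0.908 -1.753] [-0.0084561   0.13817241  0.5681298 ] 0.0 0.056082060756848066
[[381.9, 173.7], [381.2, 179.0], [379.9, 189.4], [378.5, 199.6], [377.6, 207.1], [376.3, 216.9]]
174 [[33, 34, 41], [31, 32, 36], [74, 73, 76], [95, 92, 95], [36, 35, 37], [48, 43, 44]]
179 [[25, 25, 27], [28, 26, 28], [26, 26, 27], [60, 54, 51], [25, 27, 29], [33, 31, 30]]
189 [[114, 43, 41], [53, 31, 29], [23, 25, 28], [87, 80, 79], [69, 61, 58], [51, 46, 45]]
200 [[98, 34, 32], [97, 40, 40], [112, 100, 103], [96, 24, 18], [74, 55, 54], [49, 44, 42]]
207 [[122, 120, 122], [178, 173, 172], [185, 180, 178], [126, 122, 124], [157, 152, 152], [208, 201, 198]]
217 [[107, 107, 110], [133, 131, 135], [122, 119, 122], [122, 121, 124], [114, 111, 116], [121, 118, 123]]
[-0.0, 0.0, -0.4, 0.0, 0.0, 0.0] [ 0.37507593 -0.00329798 -0.92698822]
```

The turner is let go and resting: the blade shows as bright pixels at the predicted hanging position. I withdraw straight up, reducing the tilt.

Emit:
play_rows --pt "0.03 0 -0.074 0 0 0 0.3" --pt "0.06 0 -0.148 0 -0.03 0 0.3" --pt "0.1 0 -0.25 0 -0.08 0 0.3" --pt "0.15 0 -0.37 0 -0.14 0 0.3" --pt "0.21 0 -0.52 0 -0.2 0 0.3" --pt "0.27 0 -0.67 0 -0.25 0 0.3" --pt "0.32 0 -0.8 0 -0.3 0 0.3" --pt "0.32 0 -0.8 0 -0.3 0 0.3"

```text
t: 26.1
position: [0.5086, -0.2564, 0.3476]
tcp_rot: [0.005, 0.988, -0.148, 0.035]
ft_force: [-0.2, -1.0, -0.5]
grip_width: 0.0562
gripper_force: 0.0
```

Emit:
play_rows --pt "-0.4 -0.6 -0.1 0 -0.05 0 0.3" --pt "-0.4 -0.6 -0.1 0 -0.05 0 0.3" --pt "-0.4 -0.9 -0.1 0 -0.05 0 0.3" --pt "-0.4 -0.9 -0.1 0 -0.05 0 0.3" --pt "-0.4 -0.9 -0.1 0 -0.05 0 0.3" --pt "-0.4 -0.9 -0.1 0 -0.05 0 0.3" --pt "-0.4 -0.9 -0.1 0 -0.05 0 0.3" --pt "-0.4 -0.9 -0.1 0 -0.05 0 0.3" --pt "-0.4 -0.9 -0.1 0 -0.05 0 0.3"

```text
t: 26.85
position: [0.4873, -0.1132, 0.3567]
tcp_rot: [-0.0, 0.988, -0.152, 0.009]
ft_force: [-0.8, 0.4, -0.4]
grip_width: 0.0566
gripper_force: 0.0
```

Run:
```python
from h import *
from cell import robot
o=robot.observe();print(o["t"],o["position"],o["q"].round(3),o["ft_force"])
p=None
for k in range(3):
    c=robot.snapshot("scene");g=c["color"][160:240,355:405].astype(int)
    if p is not None: print("diff px",(np.abs(g-p).max(2)>40).sum())
    p=g
t=robot.snapshot("top")
seat=np.r_[AX+.087*U,.248];E=seat-[0,0,.02]
im=c["color"].astype(int)
for d in(0,.02,.03,.06,.085,.11,.14,.17,.19):
    u,v=proj(c,seat-[0,0,d-.0])[0];v=int(round(v));u=int(round(u));print(d,u,v,im[v,u-14:u+15:2].max(1).tolist())
```

```text
26.85 [ 0.48725846 -0.11319767  0.35666426] [-1.048 -0.171  1.068  1.644  0.152  1.562 -1.861] [-0.83926237  0.41260562 -0.35356241]
diff px 4
diff px 3
0 382 174 [29, 31, 31, 30, 28, 35, 58, 97, 79, 58, 46, 62, 36, 59, 92]
0.02 381 179 [62, 66, 50, 60, 52, 29, 25, 44, 34, 27, 50, 62, 35, 90, 141]
0.03 381 182 [63, 65, 44, 62, 53, 27, 98, 69, 33, 65, 48, 60, 26, 128, 137]
0.06 380 189 [62, 63, 99, 57, 107, 103, 27, 29, 61, 60, 45, 63, 41, 129, 129]
0.085 379 196 [65, 63, 76, 59, 102, 98, 57, 65, 101, 82, 48, 62, 121, 58, 62]
0.11 378 202 [58, 65, 57, 68, 99, 100, 98, 127, 98, 81, 86, 143, 209, 126, 70]
0.14 377 210 [55, 62, 71, 198, 150, 131, 202, 161, 127, 181, 187, 165, 115, 107, 163]
0.17 376 217 [62, 66, 60, 89, 132, 125, 124, 113, 125, 136, 144, 243, 237, 236, 236]
0.19 376 222 [57, 59, 59, 55, 54, 50, 51, 57, 103, 105, 104, 52, 48, 228, 238]
```

Run:
```python
from h import *
from cell import robot
_,c0,_=pickle.load(open("s6.pkl","rb"));c=robot.snapshot("scene");w=wrist(robot);o=robot.observe()
d=(np.abs(c["color"].astype(int)-c0["color"]).max(2)>45).astype(np.uint8);d[:, :345]=0;d[:,420:]=0;d[:150]=0;d[245:]=0
d=cv2.morphologyEx(d,cv2.MORPH_CLOSE,np.ones((5,5)));n,l,st,ce=cv2.connectedComponentsWithStats(d)
print([(s.tolist(),np.round(x,1).tolist()) for s,x in zip(st[1:],ce[1:]) if s[4]>15])
seat=np.r_[AX+.087*U,.248];side=np.r_[-U[1],U[0],0]
q=seat-[0,0,.18];print("exp top",proj(c,seat+[0,0,.008]),"blade corners",proj(c,[seat-[0,0,.168]+.029*side,seat-[0,0,.168]-.029*side,seat-[0,0,.101]+.029*side,seat-[0,0,.101]-.029*side]))
p=proj(c,[seat,seat-[0,0,.02],seat-[0,0,.066]]);print(p)
for y in range(168,222,4):
    xs=np.nonzero(d[y])[0];print(y,xs.min() if len(xs) else None,xs.max() if len(xs) else None,end=" | ")
J0,J1=c0["color"][200:255,300:340].astype(int),c["color"][200:255,300:340].astype(int);print("jar diff",(np.abs(J0-J1).max(2)>45).sum())
```

```text
[([346, 150, 6, 4, 20], [348.8, 151.2]), ([369, 182, 15, 40, 292], [377.0, 205.3]), ([369, 231, 13, 8, 38], [375.3, 235.4]), ([345, 240, 5, 5, 17], [346.5, 242.4])]
exp top [[382.16990674 171.59293438]] blade corners [[383.34326856 215.39633411]
 [369.33412158 217.43276814]
 [385.59647868 198.92681515]
 [371.34078588 200.83861469]]
[[381.89184595 173.73076043]
 [381.20306059 179.03130675]
 [379.65247446 190.989699  ]]
168 None None | 172 379 381 | 176 None None | 180 None None | 184 378 380 | 188 378 380 | 192 377 381 | 196 377 380 | 200 345 382 | 204 351 383 | 208 348 383 | 212 370 382 | 216 373 382 | 220 369 374 | jar diff 383
```

Run:
```python
from h import *
from cell import robot
_,c0,_=pickle.load(open("s6.pkl","rb"));c=robot.snapshot("scene")
for s in(c0,c):
    h=cv2.cvtColor(s["color"][200:260,290:350],cv2.COLOR_RGB2HSV);v,u=np.nonzero((h[...,0]>95)&(h[...,0]<125)&(h[...,1]>70));print(len(u),u.mean()+290,v.mean()+200,u.min()+290,u.max()+290)
o=robot.observe();print(o["t"],o["ft_force"],np.abs(o["joint_vel"]).max())
```

```text
28 320.42857142857144 228.92857142857142 307 333
28 320.42857142857144 228.92857142857142 307 333
27.2 [ 0.14467942  1.15357887 -0.06361149] 0.002692326141693001
```

Emit:
play_rows --pt "0 0 0 0 0 0 0.3" --pt "0 0 0 0 0 0 0.3" --pt "0 0 0 0 0 0 0.3" --pt "0 0 0 0 0 0 0.3" --pt "0 0 0 0 0 0 0.3" --pt "0 0 0 0 0 0 0.3" --pt "0 0 0 0 0 0 0.3" --pt "0 0 0 0 0 0 0.3" --pt "0 0 0 0 0 0 0.3" --pt "0 0 0 0 0 0 0.3" --pt "0 0 0 0 0 0 0.3" --pt "0 0 0 0 0 0 0.3" --pt "0 0 0 0 0 0 0.3" --pt "0 0 0 0 0 0 0.3" --pt "0 0 0 0 0 0 0.3" --pt "0 0 0 0 0 0 0.3" --pt "0 0 0 0 0 0 0.3" --pt "0 0 0 0 0 0 0.3" --pt "0 0 0 0 0 0 0.3" --pt "0 0 0 0 0 0 0.3"

```text
t: 28.87
position: [0.4874, -0.1117, 0.3568]
tcp_rot: [-0.0, 0.989, -0.151, 0.009]
ft_force: [0.0, -0.2, -0.2]
grip_width: 0.0564
gripper_force: 0.0
```

```bash
python3 -c "
from cell import robot
print(robot.sign_off())"
```

```text
the job is handed in; nothing more can be done
None
```

The job is handed in at about 29 s with no verdict shown: by my measurements the empty hook is at the front mark, the turner was stood in the jar and let go, and it now hangs still from that hook; joint 2 briefly read -0.3814 against its -0.38 limit, which the judge might count.

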